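Load the fruit dryer and switch it on

TASK

Lift the lid off the fruit dryer and rest it on the cork mat. Stack every loaded green tray on the dryer, in any order, each turned so that its notch drops over the orange key below and it sits down flush, and put the lid back on top in the same way. Then turn the dryer's knob clockwise until it clicks over to on; do not knock over the egg timer.

Things in the scene. Friction and masses are not known exactly. Their poses are not given: they have to be found in the camera images.
- dryer_rim (a point): White fruit dryer fixed on the table: round housing 148 mm across, front deck (92 wide, 38 high) with the knob. Point: centre of its round mouth, level with the rim top, 60 mm above the table; rim 132 mm outside, 122 inside. Trays and lid sit with the wall on this rim, foot inside. Own -x axis points from the centre to the key and on to the knob; z up.
- dryer_key (a point): Foot of the upright orange key on the dryer's rim, 63.5 mm from the rim centre on its -x side (the side of the knob). The key is 17 mm wide, 4 mm thick and stands 10 mm above the rim.
- tray_1_center (a point): First green tray, 132 mm across, 50 mm high, 0.25 kg (None if absent). Point: on its axis, 25 mm above the underside. Grip: white square post in the middle, 24 x 24 mm, sides along the tray's x and y, from the floor (8 mm above the underside) to 42 mm; free space round it 61 mm in radius. Seated, the point is 19 mm above the dryer's rim, plus 44 mm per tray below it.
- tray_2_center (a point): Second green tray, the same in all respects (None if absent). All trays: under the wall a round foot, 6 mm high, 118 mm across tapering to 110, enters the 122 mm mouth below; the wall's lower edge, 6 mm above the underside, rests on the rim below.
- tray_3_center (a point): Third green tray, the same in all respects (None if absent). All trays: on the own -x side the wall's lower edge has a notch, 23 wide and 12 high, under an orange stripe; on the rim over it an orange key, 17 wide, 10 high, like the dryer's. Turned more than about 2.5 degrees off the key below, a tray rides up on it.
- tray_4_center (a point): Fourth green tray, the same in all respects (None if absent).
- lid_grip (a point): White lid, 132 mm across, 24 mm high without handle, 0.25 kg; at first seated on the dryer. Foot and notch (own -x side, orange stripe) as on a tray. Handle: black square block 24 x 24 mm, sides along the lid's x and y, 24 to 59 mm above the underside. Point: middle of the handle, 41 mm above the underside; seated, 35 mm above the rim it sits on (dryer's rim + 44 mm per tray).
- lid_key (a point): Point of the lid 63.5 mm from its axis on its own -x side, over its notch, at the height of the handle point.
- mat (a point): Centre of the top of the round cork mat, 128 mm across, 3 mm thick, fixed on the table: resting place for the lid.
- knob_grip (a point): On the knob's vertical axis, at the middle height of its bar grip (60.5 mm above the table, 165 mm from the rim centre on the dryer's -x side). The bar is 50 mm long along the point's own x, 14 mm thick along its own y and 26 mm high. The deck is 22 mm below this point, the knob's skirt (52 mm across) 13 mm below.
- knob (a joint): Knob angle in rad: 0 off, 1.2 on, growing clockwise from above. A sprung detent pushes it back to 0 below 0.6 and on to 1.2 beyond 0.6; the greatest torque against turning is about 0.1 N m.
- egg_timer: Red egg timer, 66 mm across, 64 mm high, origin at the centre of its underside, at the left; leave it upright.
- tray_1_key (a point): Point of the first tray 63.5 mm from its axis on its own -x side, in line with its key and notch, 25 mm above its underside (None if absent).
- tray_2_key (a point): Point of the second tray 63.5 mm from its axis on its own -x side, in line with its key and notch, 25 mm above its underside (None if absent).
- tray_3_key (a point): Point of the third tray 63.5 mm from its axis on its own -x side, in line with its key and notch, 25 mm above its underside (None if absent).
- tray_4_key (a point): Point of the fourth tray 63.5 mm from its axis on its own -x side, in line with its key and notch, 25 mm above its underside (None if absent).
- lid: The lid as a body; origin at the centre of its underside, z up.
There are look-alikes about, which are no part of the job. What is shaped like the lid but purple is not meant.

How it is judged:
On the way, in this order (a step that is already met when the one before it is completed fails the run):
1. the lid rests on the cork mat, let go (horizontal distance between lid_grip and mat below 0.045 m and height (world z) of lid_grip below 0.055 m and angle between lid_grip's own z axis and vertical below 0.1 rad and contact force between the fingers and lid below 0.1 N), for 0.2 s.
2. every tray sits flush on the dryer, key in notch ((z of tray_1_center in the frame of dryer_rim between 0.0155 and 0.0225 m or z of tray_1_center in the frame of dryer_rim between 0.0595 and 0.0665 m or z of tray_1_center in the frame of dryer_rim between 0.1035 and 0.1105 m or z of tray_1_center in the frame of dryer_rim between 0.1475 and 0.1545 m) and horizontal distance between each of tray_1_center, tray_2_center, tray_3_center, tray_4_center and dryer_rim below 0.012 m and horizontal distance between each of tray_1_key, tray_2_key, tray_3_key, tray_4_key and dryer_key below 0.024 m and angle between each of tray_1_center, tray_2_center, tray_3_center, tray_4_center's own z axis and vertical below 0.04 rad and (z of tray_2_center in the frame of dryer_rim between 0.0155 and 0.0225 m or z of tray_2_center in the frame of dryer_rim between 0.0595 and 0.0665 m or z of tray_2_center in the frame of dryer_rim between 0.1035 and 0.1105 m or z of tray_2_center in the frame of dryer_rim between 0.1475 and 0.1545 m) and (z of tray_3_center in the frame of dryer_rim between 0.0155 and 0.0225 m or z of tray_3_center in the frame of dryer_rim between 0.0595 and 0.0665 m or z of tray_3_center in the frame of dryer_rim between 0.1035 and 0.1105 m or z of tray_3_center in the frame of dryer_rim between 0.1475 and 0.1545 m) and (z of tray_4_center in the frame of dryer_rim between 0.0155 and 0.0225 m or z of tray_4_center in the frame of dryer_rim between 0.0595 and 0.0665 m or z of tray_4_center in the frame of dryer_rim between 0.1035 and 0.1105 m or z of tray_4_center in the frame of dryer_rim between 0.1475 and 0.1545 m)), for 0.2 s.
3. the lid sits flush on the topmost tray, key in notch, the knob still off (all of step 2 and (z of lid_grip in the frame of dryer_rim between 0.1635 and 0.1705 m or z of lid_grip in the frame of dryer_rim between 0.2075 and 0.2145 m) and horizontal distance between lid_grip and dryer_rim below 0.012 m and horizontal distance between lid_key and dryer_key below 0.024 m and angle between lid_grip's own z axis and vertical below 0.04 rad and z of lid_grip in the frame of tray_1_center above 0.045 m and z of lid_grip in the frame of tray_2_center above 0.045 m and z of lid_grip in the frame of tray_3_center above 0.045 m and z of lid_grip in the frame of tray_4_center above 0.045 m and value of joint knob below 0.5 rad), for 0.2 s.
4. the knob has clicked over to on (value of joint knob above 1.05 rad), for 0.2 s.
At the end, for the whole second after the job is handed in: Every tray and the lid sit flush on the dryer with keys in notches (height within 3.5 mm of seated, axis within 12 mm, key side within 24 mm of the dryer's key, tilt below 0.04 rad), the lid above all the trays, at rest; the knob stands at on (beyond 1.05 rad) (all of step 2 and (z of lid_grip in the frame of dryer_rim between 0.1635 and 0.1705 m or z of lid_grip in the frame of dryer_rim between 0.2075 and 0.2145 m) and horizontal distance between lid_grip and dryer_rim below 0.012 m and horizontal distance between lid_key and dryer_key below 0.024 m and angle between lid_grip's own z axis and vertical below 0.04 rad and z of lid_grip in the frame of tray_1_center above 0.045 m and z of lid_grip in the frame of tray_2_center above 0.045 m and z of lid_grip in the frame of tray_3_center above 0.045 m and z of lid_grip in the frame of tray_4_center above 0.045 m and value of joint knob above 1.05 rad and linear speed of lid below 0.02 m/s); the robot touches nothing.
It fails at once if the egg timer is knocked over (angle between egg_timer's own z axis and vertical above 0.6 rad).
Of tray_1, tray_2, tray_3, tray_4 only 3 to 4 are there at a start; the rules pass over those that are not, and their reading is None.
At some moment in a run one of tray_1, tray_2, tray_3, tray_4, lid may be knocked a few centimetres aside while the robot is not near it.
It also fails if it takes over 208 s, if anything falls off the work surface, if the arm or the gripper's body presses on something with over 40 N, if the wrist force passes 120 N, or if a joint passes its speed limit or range.

ROBOT

A 7-joint arm with a two-finger parallel gripper is mounted at the origin on a cart in front of the work surface, level with it; the furniture and walls round the work are solid. World frame = base frame: x ahead of the robot, y to its left, z up, the work surface at z = 0. Lengths are in m, angles in rad, forces in N, time in s.
With the tool pointing down it reaches from about 0.4 to 0.85 m from the base axis. Payload 4.5 kg.
Tool frame: the origin (TCP) lies on the centre line of the jaws, within the pads' length; the fingertips stand 17 mm ahead of it and the grasp point (between the pads) lies 2 mm behind it (r.tip_reach is the distance from the TCP to the fingertips, in m); z points along the fingers, y is the line along which they close (so a half turn about z gives the same grasp; the last joint's range is limited). The gripper opens to 88 mm and grips with 3 to 60 N. Pads are 18 mm wide; open, the fingers measure 123 mm over their backs; the gripper's body (75 mm by 187 mm) begins 45 mm behind the grasp point.
Start: joints at [1.26, 0.689, -0.195, 1.565, 0.157, 0.902, -0.215], TCP at [0.211, -0.588, 0.216] pointing down, gripper open.
Joint ranges: [-3.01, 3.01], [-0.46, 2.08], [-1.47, 1.51], [0.13, 2.56], [-1, 4.14], [0.04, 2.09], [-2.66, 2.66]. Speed limits (rad/s): [2.57, 2.57, 3.14, 3.14, 3.14, 3.14, 3.14].

INTERFACE

Orientations are given as a unit quaternion [x, y, z, w].
In Python, from plant import r gives the robot as it stands.
- The arm moves only by the tool step_arm, never from a script. Its argument "steps" is a list of rows, each a list of 7 numbers: the shift along the tool's x, y, z in cm, then the turn, a rotation vector about the tool's x, y, z in degrees, then the gripper's target within -1 to 1 (shut at 1, half-way at 0, fully open at -1). A call has 1 to 8 rows; each row shifts and turns the commanded pose from where the row before left it, along the tool's axes as they then stand; what a row does not reach is not made up. A row lasts 1/8 s, in which the tool goes at most 62.5 mm and 10.7 degrees, less where a joint would pass 70% of its speed; a pose out of reach is approached as far as the arm can. A call with a gripper value outside its range is refused whole. The fingers move at their own pace and stop on an object; "force" is the grip in N (left out, the last holds). Time passes only in rows, so rows that do not move let the fingers close. It gives the time, the measured TCP pose, the force, the opening and the grip force at its end, in the units of the state.
- r.get_state(): the state, without advancing time (a new reading comes with each control period).
- r.snapshot(name): name is "side" or "top" or "wrist"; returns a dict with "pixels" (400x640x3 uint8, red, green, blue), "fx", "fy", "cx", "cy" (pixels), "dist_coeffs" ([k1, k2, p1, p2, k3] as OpenCV has them; the pictures are not rectified), "cam_to_world" (4x4, takes a point from camera to world coordinates). Camera axes: x right, y down, z forward; pixel columns grow to the right and rows downward; lengths in m; the calibration is good to about 2 mm. A picture is of the moment at which its call begins. There is no depth.
- r.finish_job(): hands the job in; it is judged then, once.
The state is a dict: "clock": time; "q": joint angles; "qd": joint speeds; "joint_torque": joint torques, N m; "tool_pos": TCP position; "eef_rot": TCP orientation; "contact_force": force on the tool from outside, world axes, zero at the start; "moment": the same for the moment, N m; "opening": opening from 0.0 (shut) to 1.0 (fully open); "finger_force": force on a finger pad.
Only numpy, scipy, OpenCV 4.12 (cv2) and the standard library are available. Lean on these libraries where they do the work, as an engineer would, in place of code of your own. Each camera call takes 0.05 s, during which the arm holds its last target. There are 200 camera calls.

## Working session

There is one attempt and no reset: what is moved stays moved. The work goes in short steps, Python scripts to look and compute and a tool call to move; the robot and the scene stay as the last step left them, time stands still between calls to the robot, and variables do not carry over. Pictures are saved under pics/ and viewed, at most 14 in all, crops included, and the job is handed in when it is done.

Besides the shell and the picture viewer there is one more tool, called after "Request:" as name([rows], argument=value, ...), one row to a line, values as JSON. step_arm: Moves the arm, as the interface text tells. Its arguments: {"type":"object","properties":{"steps":{"type":"array","items":{"type":"array","items":{"type":"number"}}},"force":{"type":"number"}},"required":["steps"]}

```bash
ls; mkdir -p pics; python3 - <<'E'
from plant import r
import cv2,numpy as np
s=r.get_state();print({k:np.round(v,3).tolist() for k,v in s.items()})
for n in("top","side"):
    p=r.snapshot(n);cv2.imwrite(f"pics/{n}0.png",p["pixels"][:,:,::-1]);print(n,p["fx"],p["fy"],p["cx"],p["cy"],p["dist_coeffs"],np.round(p["cam_to_world"],3).tolist())
E
```

```text
pics
{'clock': 0.0, 'q': [1.26, 0.69, -0.195, 1.566, 0.157, 0.902, -0.215], 'qd': [0.001, -0.0, -0.001, 0.001, 0.001, -0.0, 0.0], 'joint_torque': [0.0, -52.755, -1.267, -15.343, -0.053, 0.006, 0.0], 'tool_pos': [0.211, -0.588, 0.215], 'eef_rot': [0.985, 0.172, -0.0, -0.001], 'contact_force': [0.902, -0.286, -0.35], 'moment': [-0.015, 0.016, 0.04], 'finger_force': 0.0, 'opening': 0.999}
top 361.416607227095 361.416607227095 316.9133792916782 196.11781308176114 [0.01539182 0.         0.         0.         0.        ] [[-0.009, -0.998, 0.062, 0.448], [-1.0, 0.009, -0.006, 0.199], [0.005, -0.062, -0.998, 0.99], [0.0, 0.0, 0.0, 1.0]]
side 439.8474607887286 439.8474607887286 316.9101239513472 202.51101246784845 [-0.09939805  0.          0.          0.          0.        ] [[-0.93, -0.259, 0.263, 0.207], [-0.368, 0.631, -0.683, 1.01], [0.011, -0.731, -0.682, 0.878], [0.0, 0.0, 0.0, 1.0]]
```

View pics/top0.png

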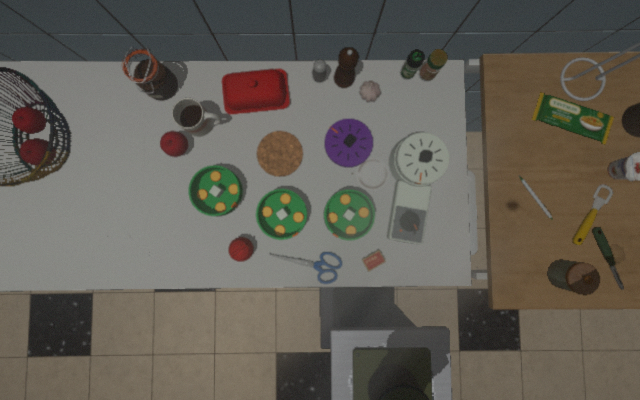

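View pics/side0.png

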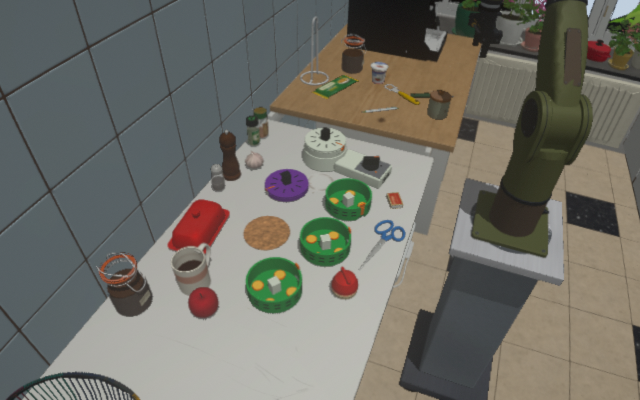

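Top view: three loaded trays at (216,190), (283,213), (349,213). White lid on the dryer at (422,158), and its knob at about (410,222). The purple lid at (349,142) is a look-alike. Mat at (280,153). Red round things: egg timer (240,249), which the side view shows with a pointed top, and an apple at (174,143). I'm choosing the white lid and checking it in a close crop.

```bash
cat > h.py <<'E'
import numpy as np,cv2
from plant import r
def snap(n):
    p=r.snapshot(n);p["K"]=np.array([[p["fx"],0,p["cx"]],[0,p["fy"],p["cy"]],[0,0,1.]])
    p["hsv"]=cv2.cvtColor(p["pixels"],cv2.COLOR_RGB2HSV);return p
def ray(p,uv,z):
    u=cv2.undistortPoints(np.array(uv,float).reshape(-1,1,2),p["K"],np.array(p["dist_coeffs"],float)).reshape(-1,2)
    M=np.array(p["cam_to_world"]);d=np.c_[u,np.ones(len(u))]@M[:3,:3].T;o=M[:3,3]
    return (o+d*((z-o[2])/d[:,2])[:,None])
def blobs(mask,amin=20):
    n,l,s,c=cv2.connectedComponentsWithStats(mask.astype(np.uint8))
    return [(c[i],s[i],l==i) for i in range(1,n) if s[i][4]>=amin]
def proj(p,X):
    M=np.linalg.inv(np.array(p["cam_to_world"]));return cv2.projectPoints(np.array(X,float).reshape(-1,1,3),cv2.Rodrigues(M[:3,:3])[0],M[:3,3],p["K"],np.array(p["dist_coeffs"],float))[0].reshape(-1,2)
def hm(p,h0,h1,s0=90,v0=50):
    H=p["hsv"];return (H[...,0]>=h0)&(H[...,0]<=h1)&(H[...,1]>=s0)&(H[...,2]>=v0)
E
python3 - <<'E'
from h import *
p=snap("top");a=p["pixels"]
g=hm(p,45,80,120,50)
for c,s,m in blobs(g,300):
    h=cv2.convexHull(np.argwhere(m)[:,::-1].astype(np.float32)); e=cv2.fitEllipse(h)
    print("tray",e[0],e[1],ray(p,e[0],.05).round(3),s[4])
for c,s,m in blobs(hm(p,0,16,120,100),4): print("or",c.round(1),s[4],p["hsv"][int(c[1]),int(c[0])],ray(p,c,.055).round(3))
c=cv2.resize(a[120:250,185:455],None,fx=2.95,fy=2.95,interpolation=cv2.INTER_CUBIC)
cv2.imwrite("pics/crop1.png",c[:,:,::-1])
E
```

```text
tray (581.8110961914062, 122.67013549804688) (32.78672790527344, 53.9021110534668) [[ 0.694 -0.504  0.05 ]] 415
tray (218.94049072265625, 189.64907836914062) (39.66331100463867, 48.462100982666016) [[0.526 0.449 0.05 ]] 745
tray (284.3818359375, 211.0711669921875) (40.72793960571289, 46.476558685302734) [[0.468 0.279 0.05 ]] 855
or [139.7  52. ] 43 [  9 178 113] [[0.891 0.657 0.055]]
or [153.6  64.5] 34 [  6 118  69] [[0.857 0.621 0.055]]
or [126.9  58.3] 11 [  9 153 102] [[0.874 0.69  0.055]]
or [124.5  68.2] 12 [  9 162 110] [[0.847 0.696 0.055]]
or [283.2  74.3] 44 [  0 168  85] [[0.83  0.28  0.055]]
or [251.4  90. ] 1714 [  1 182 119] [[0.788 0.364 0.055]]
or [138.3  79.3] 15 [ 10 154 109] [[0.817 0.66  0.055]]
or [593.4 119.6] 12 [ 15 166 114] [[ 0.7   -0.531  0.055]]
or [334.2 129.8] 6 [177 119 116] [[0.68  0.147 0.055]]
or [274.1 133.4] 7 [ 14 120 123] [[0.672 0.304 0.055]]
or [278.8 139.8] 121 [ 15 116 108] [[0.655 0.292 0.055]]
or [166.5 136.5] 4 [  0 151 101] [[0.665 0.584 0.055]]
or [173.1 140.4] 27 [  0 154 104] [[0.655 0.567 0.055]]
or [164.9 140.3] 14 [179 157 107] [[0.
[... 597 characters left out ...]
5 115 109] [[0.613 0.282 0.055]]
or [260.1 159.9] 8 [ 15 123 114] [[0.602 0.341 0.055]]
or [289.5 158.5] 6 [ 15 120 113] [[0.605 0.264 0.055]]
or [265.2 165.4] 11 [ 15 120 125] [[0.588 0.328 0.055]]
or [273.8 164.5] 6 [ 14 112 105] [[0.59  0.305 0.055]]
or [284.9 167.5] 23 [ 14 118 117] [[0.581 0.276 0.055]]
or [637.  165.3] 6 [  3 145 102] [[ 0.579 -0.636  0.055]]
or [274.2 171.2] 20 [ 14 126 121] [[0.572 0.304 0.055]]
or [282.8 171.8] 6 [ 14 120 108] [[0.57  0.282 0.055]]
or [233.3 204.3] 7 [ 14 166 120] [[0.487 0.41  0.055]]
or [295.2 234. ] 6 [ 12 158 132] [[0.409 0.251 0.055]]
or [335.  234.5] 4 [ 12 122 111] [[0.407 0.148 0.055]]
or [238.  250.5] 277 [  1 161 119] [[0.368 0.397 0.055]]
```

View pics/crop1.png

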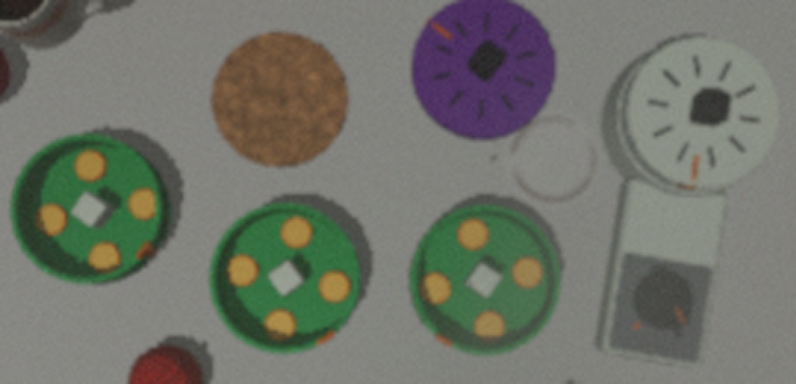

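The crop confirms the white lid with its black handle at (425,156) and its orange stripe at (420,178), toward the knob at (409,221). Tray stripes are at about (234,205), (295.5,234.5) and (335,235.5).

```bash
cat >> h.py <<'E'
def tool():
    s=r.get_state();from scipy.spatial.transform import Rotation as R
    return np.array(s["tool_pos"]),R.from_quat(s["eef_rot"]).as_matrix()
def go(t,yaw=None):
    """print the tool-frame shift in cm to world target t and z turn in deg to yaw of tool x"""
    p,M=tool();cur=np.degrees(np.arctan2(M[1,0],M[0,0]))
    print("pos",p.round(4),"yaw",cur.round(2),"tilt",np.degrees(np.arccos(-M[2,2])).round(2),"shift cm",(M.T@(np.array(t)-p)*100).round(2), "turn" ,None if yaw is None else np.round(-((yaw-cur+180)%360-180),2))
E
python3 - <<'E'
from h import *
p=snap("top")
for n,uv,z in[("A",(215.5,190.5),.05),("Ak",(234.2,205.1),.057),("B",(282.3,213.9),.05),("Bk",(295.5,234.6),.057),("C",(349.7,214.6),.05),("Ck",(335.2,235.6),.057),("lid",(425.7,155.9),.113),("lidtop",(423,158),.078),("lidk",(420.3,178.3),.078),("knob",(409.4,220.7),.073),("mat",(279.7,153.3),.003)]:
    print(n,ray(p,uv,z).round(3))
w=snap("wrist");q,M=tool();W=np.array(w["cam_to_world"]);print("cam in tool",(M.T@(W[:3,3]-q)).round(3),(M.T@W[:3,:3]).round(2).tolist(),w["fx"])
go((.6,-.07,.36))
E
```

```text
A [[0.523 0.458 0.05 ]]
Ak [[0.485 0.407 0.057]]
B [[0.461 0.284 0.05 ]]
Bk [[0.407 0.25  0.057]]
C [[0.458 0.109 0.05 ]]
Ck [[0.404 0.148 0.057]]
lid [[ 0.599 -0.073  0.113]]
lidtop [[ 0.6   -0.077  0.078]]
lidk [[ 0.548 -0.069  0.078]]
knob [[ 0.44  -0.04   0.073]]
mat [[0.628 0.295 0.003]]
cam in tool [ 0.081 -0.    -0.169] [[0.0, -0.95, -0.31], [1.0, 0.0, -0.0], [0.0, -0.31, 0.95]] 340.3687650244256
pos [ 0.2111 -0.588   0.2153] yaw 19.76 tilt 0.05 shift cm [ 54.11 -35.61 -14.44] turn None
```

Request:
step_arm([
  [3.86,-2.54,-1.03,0,0,0,-1],
  [3.86,-2.54,-1.03,0,0,0,-1],
  [3.86,-2.54,-1.03,0,0,0,-1],
  [3.86,-2.54,-1.03,0,0,0,-1],
  [3.86,-2.54,-1.03,0,0,0,-1],
  [3.86,-2.54,-1.03,0,0,0,-1],
  [3.86,-2.54,-1.03,0,0,0,-1],
], force=30)

```text
clock: 1.12
tool_pos: [0.4062, -0.3283, 0.2882]
eef_rot: [0.985, 0.172, 0.0, 0.0]
contact_force: [0.3, 0.6, -0.1]
opening: 1.001
finger_force: 0.0
```

Request:
step_arm([
  [3.86,-2.54,-1.03,0,0,0,-1],
  [3.86,-2.54,-1.03,0,0,0,-1],
  [3.86,-2.54,-1.03,0,0,0,-1],
  [3.86,-2.54,-1.03,0,0,0,-1],
  [3.86,-2.54,-1.03,0,0,0,-1],
  [3.86,-2.54,-1.03,0,0,0,-1],
  [3.86,-2.54,-1.03,0,0,0,-1],
])

```text
clock: 2.0
tool_pos: [0.6003, -0.0697, 0.3602]
eef_rot: [0.985, 0.172, -0.0, 0.0]
contact_force: [0.6, -0.5, -0.6]
opening: 1.001
finger_force: 0.0
```

Request:
step_arm([
  [0,0,0,0,0,8.1,-1],
  [0,0,0,0,0,8.1,-1],
  [0,0,0,0,0,8.1,-1],
  [0,0,0,0,0,8.1,-1],
  [0,0,0,0,0,0,-1],
  [0,0,0,0,0,0,-1],
])

```text
clock: 2.75
tool_pos: [0.5996, -0.0708, 0.3598]
eef_rot: [0.994, -0.109, -0.0, 0.0]
contact_force: [0.3, -0.4, -0.3]
opening: 1.0
finger_force: 0.0
```

```bash
python3 - <<'E'
from h import *
p=snap("wrist");cv2.imwrite("pics/w1.png",p["pixels"][:,:,::-1])
go((.599,-.073,.36),-12.7);print(np.round(r.get_state()["q"],2))
E
```

```text
pos [ 0.5996 -0.0708  0.3598] yaw -12.53 tilt 0.01 shift cm [-0.01  0.23 -0.02] turn 0.17
[ 0.08  0.52 -0.07  1.42  0.04  1.2  -1.78]
```

View pics/w1.png

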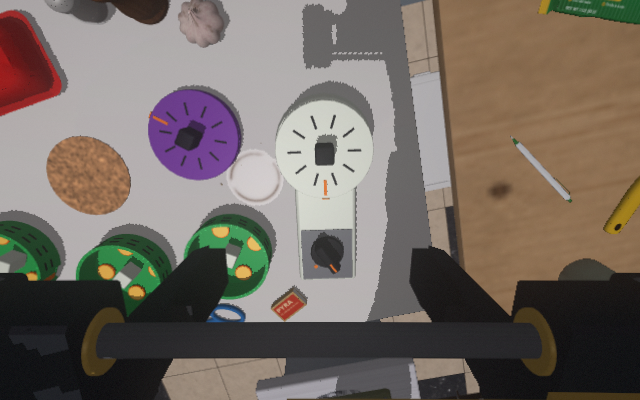

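The wrist view has the lid at (325,148), its handle top at (325,153), its stripe at (326,189) and the knob at (327,252). Purple lid at (194,135), trays along the lower left. The light ring at (255,178) is a flat saucer or stain.

```bash
python3 - <<'E'
from h import *
p=snap("wrist");H=p["hsv"]
roi=np.zeros(H.shape[:2],bool);roi[130:172,300:350]=1
dark=(H[...,2]<60)&roi
for c,s,m in blobs(dark,60):
    print("handle",c,s, ray(p,c,.1).round(4))
    rc=cv2.minAreaRect(np.argwhere(m)[:,::-1].astype(np.float32));print(rc)
roi[:]=0;roi[172:205,300:350]=1
for c,s,m in blobs(hm(p,0,20,120,80)&roi,4):print("stripe",c,s,ray(p,c,.078).round(4))
roi[:]=0;roi[225:275,300:350]=1
for c,s,m in blobs((H[...,2]<50)&roi,30):print("knob",c,s,ray(p,c,.073).round(4),cv2.minAreaRect(np.argwhere(m)[:,::-1].astype(np.float32)))
# lid disc: bright low saturation, top part edge
g=cv2.GaussianBlur(p["pixels"],(3,3),0)
cs=cv2.HoughCircles(cv2.cvtColor(g,cv2.COLOR_RGB2GRAY),cv2.HOUGH_GRADIENT,1,60,param1=100,param2=25,minRadius=42,maxRadius=56)
for c in cs[0][:6]:print("circ",c,ray(p,c[:2],.078).round(4))
E
```

```text
handle [324.23913043 147.3115942 ] [315 143  19  15 138] [[ 0.6099 -0.08    0.1   ]]
((324.0, 150.0), (14.0, 18.0), 90.0)
stripe [324.97727273 187.15909091] [324 180   3  15  44] [[ 0.5526 -0.069   0.078 ]]
knob [328.53034301 250.27440633] [313 237  28  34 379] [[ 0.4555 -0.0536  0.073 ]] ((331.4525146484375, 250.00225830078125), (35.38258361816406, 22.13093376159668), 42.273685455322266)
circ [324.5 148.5  48.8] [[ 0.6048 -0.0796  0.078 ]]
circ [194.5 131.5  46.3] [[0.6629 0.0812 0.078 ]]
circ [229.5 256.5  43. ] [[0.4796 0.0901 0.078 ]]
circ [126.5 279.5  46.3] [[0.4764 0.251  0.078 ]]
```

Request:
step_arm([
  [0.25,0.45,4.5,0,0,0,-1],
  [0.25,0.45,4.5,0,0,0,-1],
  [0,0,4.5,0,0,0,-1],
  [0,0,0,0,0,0,-1],
  [0,0,0,0,0,0,-1],
])

```text
clock: 3.48
tool_pos: [0.6039, -0.0808, 0.2266]
eef_rot: [0.994, -0.11, 0.001, -0.0]
contact_force: [0.1, -0.2, 1.6]
opening: 1.006
finger_force: 0.0
```

```bash
python3 - <<'E'
from h import *
p=snap("wrist");cv2.imwrite("pics/w2.png",p["pixels"][:,:,::-1])
go((.604,-.079,.10),-12.3)
print(proj(p,[[.604,-.079,.113],[.604,-.079,.078]]).round(1))
E
```

```text
pos [ 0.6042 -0.0808  0.2271] yaw -12.63 tilt 0.24 shift cm [-0.11 -0.16 12.71] turn -0.33
[[317.  189. ]
 [317.2 179. ]]
```

View pics/w2.png

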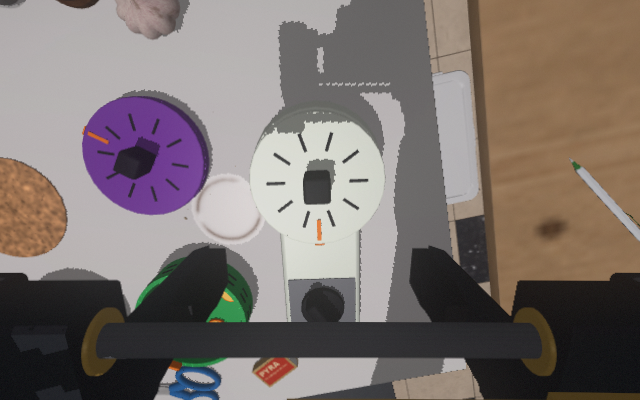

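Request:
step_arm([
  [-0.05,-0.1,4,0,0,-1.7,-1],
  [0,-0.05,4,0,0,0,-1],
  [0,0,3,0,0,0,-1],
  [0,0,1.7,0,0,0,-1],
  [0,0,0,0,0,0,-1],
  [0,0,0,0,0,0,1],
  [0,0,0,0,0,0,1],
  [0,0,0,0,0,0,1],
])

```text
clock: 4.53
tool_pos: [0.6029, -0.0793, 0.0987]
eef_rot: [0.995, -0.095, 0.001, 0.0]
contact_force: [-0.1, 0.1, 0.7]
opening: 0.683
finger_force: 0.0
```

Request:
step_arm([
  [0,0,0,0,0,0,1],
  [0,0,0,0,0,0,1],
  [0,0,0,0,0,0,1],
  [0,0,0,0,0,0,1],
])

```text
clock: 5.03
tool_pos: [0.6024, -0.0792, 0.0979]
eef_rot: [0.995, -0.095, -0.0, 0.0]
contact_force: [-0.6, -0.6, 0.3]
opening: 0.233
finger_force: 0.0
```

```bash
python3 - <<'E'
from h import *
s=r.get_state();go((.628,.295,.25));print(s["contact_force"],s["moment"],s["opening"]*88)
E
```

```text
pos [ 0.6024 -0.0792  0.0979] yaw -10.95 tilt 0.01 shift cm [ -4.59 -37.23 -15.22] turn None
[-0.61923625 -0.60275506  0.30814588] [0.06689396 0.0039559  0.04653829] 20.52853763708979
```

Request:
step_arm([
  [0,0,0,0,0,0,1],
  [0,0,0,0,0,0,1],
])

```text
clock: 5.28
tool_pos: [0.6024, -0.0792, 0.0979]
eef_rot: [0.995, -0.095, 0.0, 0.0]
contact_force: [-0.1, -0.0, -0.2]
opening: 0.01
finger_force: 0.0
```

```bash
python3 - <<'E'
from h import *
s=r.get_state();go((.628,.295,.25));print(s["contact_force"],s["moment"],s["opening"]*88,s["finger_force"])
p=snap("wrist");cv2.imwrite("pics/w3.png",p["pixels"][:,:,::-1])
E
```

```text
pos [ 0.6024 -0.0792  0.0979] yaw -10.94 tilt 0.0 shift cm [ -4.59 -37.22 -15.21] turn None
[-0.10561788 -0.03608482 -0.22918032] [ 0.03299608 -0.01652863 -0.00938967] 0.8537668998529105 0.0
```

View pics/w3.png

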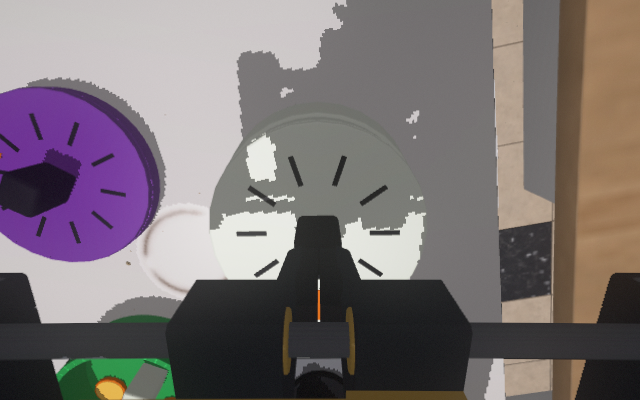

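The fingers shut on nothing, even though the lid disc is centred at about (317,233). The dark block at (320,232) may be the handle. I'm checking a brightened crop beside the side view.

```bash
python3 - <<'E'
from h import *
p=snap("wrist")["pixels"];s=snap("side")
w=cv2.resize(p[190:340,220:420],(800//2,300),interpolation=cv2.INTER_CUBIC)
u=proj(s,[[.6,-.08,.11]])[0].astype(int);print(u, proj(s,[tool()[0]]))
q=cv2.resize(s["pixels"][u[1]-50:u[1]+25,u[0]-50:u[0]+50],(400,300),interpolation=cv2.INTER_CUBIC)
o=np.hstack([w,q]);o=(255*(o/255.)**.45).astype(np.uint8)
cv2.imwrite("pics/c2.png",o[:,:,::-1])
E
```

```text
[325 129] [[324.85954838 132.95471958]]
```

View pics/c2.png

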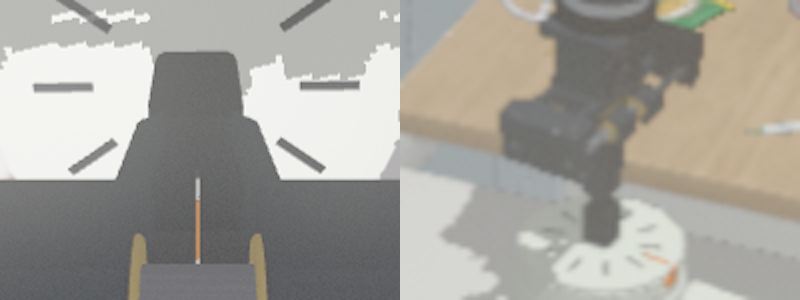

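```bash
python3 - <<'E'
from h import *
print(r.tip_reach,[a for a in dir(r) if a[0]!='_']);p=snap("wrist");t,M=tool()
for d in(-.02,0,.017):print(d,proj(p,[t+M@[x,0,d] for x in(-.009,0,.009)]).round(0).tolist())
E
```

```text
0.017 ['Unreachable', 'finish_job', 'get_state', 'snapshot', 'tip_reach']
-0.02 [[319.0, 280.0], [319.0, 263.0], [319.0, 247.0]]
0 [[319.0, 261.0], [319.0, 246.0], [319.0, 230.0]]
0.017 [[319.0, 247.0], [319.0, 233.0], [319.0, 219.0]]
```

The visible finger ends (row ~249) sit above the handle block (rows 215-249), so the tips are too high. I'll open and feel downwards.

Request:
step_arm([
  [0,0,0,0,0,0,-1],
  [0,0,0,0,0,0,-1],
  [0,0,0,0,0,0,-1],
  [0,0,0,0,0,0,-1],
  [0,0,0,0,0,0,-1],
  [0,0,0,0,0,0,-1],
  [0,0,0,0,0,0,-1],
  [0,0,0.3,0,0,0,-1],
])

```text
clock: 6.48
tool_pos: [0.6026, -0.0792, 0.095]
eef_rot: [0.995, -0.095, 0.0, 0.0]
contact_force: [-0.7, -0.5, 0.6]
opening: 0.886
finger_force: 0.0
```

Request:
step_arm([
  [0,0,0.3,0,0,0,-1],
  [0,0,0,0,0,0,-1],
])

```text
clock: 6.72
tool_pos: [0.602, -0.0792, 0.0915]
eef_rot: [0.995, -0.095, -0.0, 0.0]
contact_force: [-0.1, -0.1, 0.5]
opening: 0.996
finger_force: 0.0
```

Request:
step_arm([
  [0,0,0.3,0,0,0,-1],
  [0,0,0.3,0,0,0,-1],
  [0,0,0.3,0,0,0,-1],
  [0,0,0,0,0,0,-1],
])

```text
clock: 7.22
tool_pos: [0.6022, -0.0792, 0.0826]
eef_rot: [0.995, -0.095, -0.0, 0.0]
contact_force: [0.4, 1.2, 0.4]
opening: 1.004
finger_force: 0.0
```

```bash
python3 - <<'E'
from h import *
p=snap("wrist")["pixels"];s=snap("side");print(proj(s,[tool()[0]]))
w=p[100:400,120:520];q=cv2.resize(s["pixels"][80:155,275:375],(400,300),interpolation=cv2.INTER_CUBIC)
o=np.hstack([w,q]);o=(255*(o/255.)**.45).astype(np.uint8)
cv2.imwrite("pics/c3.png",o[:,:,::-1])
E
```

```text
[[324.74339976 136.91253066]]
```

View pics/c3.png

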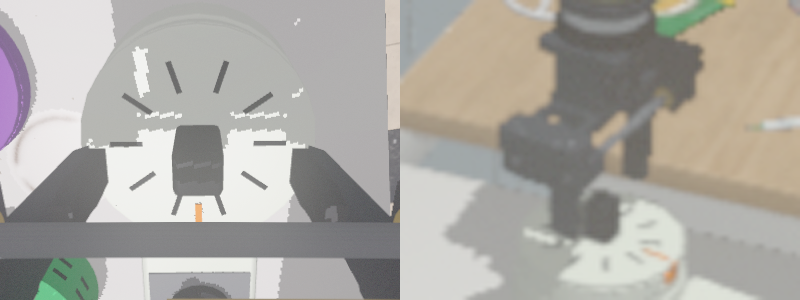

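Request:
step_arm([
  [0,0,0.3,0,0,0,-1],
  [0,0,0.3,0,0,0,-1],
  [0,0,0.3,0,0,0,-1],
  [0,0,0,0,0,0,-1],
])

```text
clock: 7.82
tool_pos: [0.6022, -0.0792, 0.0736]
eef_rot: [0.995, -0.095, -0.0, 0.0]
contact_force: [-0.1, -0.4, -0.3]
opening: 1.003
finger_force: 0.0
```

Request:
step_arm([
  [0,0,0.3,0,0,0,-1],
  [0,0,0.3,0,0,0,-1],
  [0,0,0,0,0,0,-1],
  [0,0,0,0,0,0,1],
  [0,0,0,0,0,0,1],
  [0,0,0,0,0,0,1],
  [0,0,0,0,0,0,1],
  [0,0,0,0,0,0,1],
])

```text
clock: 8.82
tool_pos: [0.6024, -0.0792, 0.0679]
eef_rot: [0.995, -0.095, 0.0, 0.0]
contact_force: [-0.4, -0.5, -0.1]
opening: 0.458
finger_force: 0.0
```

Request:
step_arm([
  [0,0,0,0,0,0,1],
  [0,0,0,0,0,0,1],
  [0,0,0,0,0,0,1],
])

```text
clock: 9.2
tool_pos: [0.6024, -0.0791, 0.068]
eef_rot: [0.995, -0.095, 0.0, -0.0]
contact_force: [0.4, 0.2, -0.2]
opening: 0.271
finger_force: 30.0
```

Request:
step_arm([
  [0,0,-1,0,0,0,1],
  [0,0,-2,0,0,0,1],
  [0,0,-3.5,0,0,0,1],
  [0,0,-3.5,0,0,0,1],
  [0,0,-3.5,0,0,0,1],
  [0,0,0,0,0,0,1],
])

```text
clock: 9.95
tool_pos: [0.6043, -0.0794, 0.2059]
eef_rot: [0.995, -0.096, 0.003, -0.0]
contact_force: [0.4, -0.1, -2.6]
opening: 0.266
finger_force: 30.0
```

```bash
python3 - <<'E'
from h import *
s=r.get_state();go((.628,.295,.2));print(s["contact_force"],s["opening"]*88,s["finger_force"])
p=snap("side");q=p["pixels"][60:260,180:420];w=snap("wrist")["pixels"]
o=np.hstack([cv2.resize(q,(480,400)),w[:,160:480]]);o=(255*(o/255.)**.6).astype(np.uint8)
cv2.imwrite("pics/c4.png",o[:,:,::-1])
t=snap("top");cv2.imwrite("top_empty.png",t["pixels"][:,:,::-1])
E
```

```text
pos [ 0.6043 -0.0794  0.2059] yaw -10.96 tilt 0.36 shift cm [ -4.8  -37.21   0.58] turn None
[ 0.38291647 -0.06139865 -2.63377925] 23.41218385557805 29.985036933794618
```

View pics/c4.png

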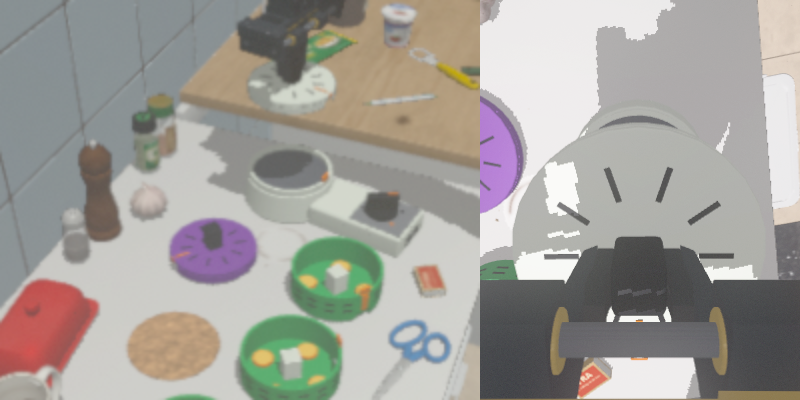

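The lid hangs level in the gripper; the open dryer and its orange key (325,178 in the crop) are visible.

Request:
step_arm([
  [-0.6,-3,0,0,0,0,1],
  [-0.6,-4.5,0,0,0,0,1],
  [-0.6,-5.5,0,0,0,0,1],
  [-0.6,-5.5,0,0,0,0,1],
  [-0.6,-5.5,0,0,0,0,1],
  [-0.6,-5.5,0,0,0,0,1],
  [-0.6,-4.5,0,0,0,0,1],
  [-0.6,-3.2,0,0,0,0,1],
])

```text
clock: 11.1
tool_pos: [0.6241, 0.2978, 0.2003]
eef_rot: [0.996, -0.094, -0.002, 0.001]
contact_force: [0.5, -0.0, -2.4]
opening: 0.275
finger_force: 30.0
```

Request:
step_arm([
  [0,0,4,0,0,0,1],
  [0,0,5,0,0,0,1],
  [0,0,5,0,0,0,1],
  [0,0,3,0,0,0,1],
  [0,0,0.9,0,0,0,1],
  [0,0,0,0,0,0,1],
])

```text
clock: 11.85
tool_pos: [0.6254, 0.2949, 0.0231]
eef_rot: [0.995, -0.095, -0.001, 0.0]
contact_force: [-0.0, 1.4, -3.0]
opening: 0.269
finger_force: 30.0
```

Request:
step_arm([
  [0,0,0.3,0,0,0,1],
  [0,0,0.3,0,0,0,1],
  [0,0,0,0,0,0,1],
])

```text
clock: 12.22
tool_pos: [0.6261, 0.2952, 0.0183]
eef_rot: [0.995, -0.095, 0.0, -0.0]
contact_force: [0.2, -0.7, -3.3]
opening: 0.271
finger_force: 30.0
```

Request:
step_arm([
  [0,0,0,0,0,0,-1],
  [0,0,0,0,0,0,-1],
  [0,0,0,0,0,0,-1],
  [0,0,0,0,0,0,-1],
  [0,0,0,0,0,0,-1],
  [0,0,0,0,0,0,-1],
])

```text
clock: 12.98
tool_pos: [0.6259, 0.2951, 0.0179]
eef_rot: [0.995, -0.095, 0.0, 0.0]
contact_force: [0.5, -0.3, -0.1]
opening: 0.926
finger_force: 0.0
```

Request:
step_arm([
  [0,0,-2,0,0,0,-1],
  [0,0,-4,0,0,0,-1],
  [0,0,-5,0,0,0,-1],
  [0,0,-5,0,0,0,-1],
  [0,0,-4,0,0,0,-1],
  [0,0,0,0,0,0,-1],
])

```text
clock: 13.72
tool_pos: [0.6285, 0.2963, 0.2237]
eef_rot: [0.995, -0.096, 0.004, -0.003]
contact_force: [0.2, -0.4, -0.6]
opening: 1.001
finger_force: 0.0
```

```bash
python3 - <<'E'
from h import *
t=snap("top");cv2.imwrite("top2.png",t["pixels"][:,:,::-1]);a=t["pixels"]
w=snap("wrist")["pixels"]
cv2.imwrite("pics/c5.png",np.vstack([cv2.resize(a[120:260,185:455],(600,311),interpolation=cv2.INTER_CUBIC),cv2.resize(w[0:300],(600,281))])[:,:,::-1])
go((.5,.45,.2))
E
```

```text
pos [0.6258 0.2951 0.2188] yaw -10.95 tilt 0.05 shift cm [-15.29 -12.82   1.88] turn None
```

View pics/c5.png

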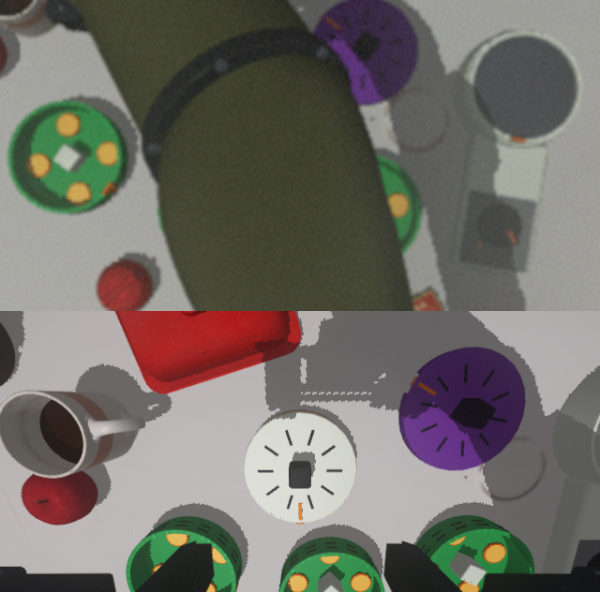

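Lid rests level on the mat, at (300,470) in the lower half. Next: tray A, the left-hand one.

Request:
step_arm([
  [-4.4,-4.7,0,0,0,0,-1],
  [-4.4,-4.7,0,0,0,0,-1],
  [-4.4,-4.7,0,0,0,0,-1],
  [0,0,0,0,0,-9.2,-1],
  [0,0,0,0,0,-9.2,-1],
  [0,0,0,0,0,-9.2,-1],
  [0,0,0,0,0,-9.2,-1],
])

```text
clock: 14.7
tool_pos: [0.5251, 0.453, 0.216]
eef_rot: [0.974, 0.226, -0.002, 0.001]
contact_force: [0.2, -1.0, -0.3]
opening: 1.002
finger_force: 0.0
```

Request:
step_arm([
  [0,0,0,0,0,-9.2,-1],
  [0,0,0,0,0,-9.2,-1],
  [0,0,0,0,0,-9.2,-1],
  [0,0,0,0,0,0,-0.4],
  [0,0,0,0,0,0,-0.4],
])

```text
clock: 15.32
tool_pos: [0.5257, 0.4534, 0.217]
eef_rot: [0.894, 0.449, -0.001, 0.0]
contact_force: [-0.5, 0.1, 0.1]
opening: 0.794
finger_force: 0.0
```

```bash
cat >> h.py <<'E'
def tray(p,uv=None,win=90):
    """tray from wrist view: white post top (z=.042) and outer rim; key blob (z=.055)"""
    H=p["hsv"];t,M=tool()
    c0=proj(p,[[t[0],t[1],.042]])[0] if uv is None else np.array(uv)
    yy,xx=np.mgrid[:400,:640];near=np.hypot(xx-c0[0],yy-c0[1])<win
    w=(H[...,1]<45)&(H[...,2]>125)&near
    for c,s,m in blobs(w,150):
        if s[4]<6000:
            rc=cv2.minAreaRect(np.argwhere(m)[:,::-1].astype(np.float32));b=ray(p,cv2.boxPoints(rc),.042)
            e=b[1]-b[0];print("white",c.round(1),s[4],"xy",ray(p,c,.042)[0][:2].round(4),"size",np.linalg.norm(np.diff(b,axis=0),axis=1).round(4)[:2],"yaw90",(np.degrees(np.arctan2(e[1],e[0]))%90).round(1))
    for c,s,m in blobs(hm(p,3,15,150,100)&near,12):print("orange",c.round(1),s[4],ray(p,c,.055)[0][:2].round(4))
E
python3 - <<'E'
from h import *
p=snap("wrist");cv2.imwrite("pics/w5.png",p["pixels"][:,:,::-1]);tray(p,win=140);go((.523,.458,.22),53.3);print(np.round(r.get_state()["q"],2))
E
```

```text
white [312.2 165.4] 497 xy [0.5249 0.4626] size [0.0224 0.023 ] yaw90 53.4
orange [339.8 128.9] 89 [0.5693 0.4774]
orange [285.5 131.9] 98 [0.5259 0.5061]
orange [287.3 182.8] 79 [0.496  0.4654]
orange [338.1 183.1] 74 [0.5368 0.4347]
orange [313.  228.7] 84 [0.4868 0.4102]
orange [430.3 244.2] 52 [0.5762 0.3216]
orange [378.9 281.3] 35 [0.5076 0.3167]
orange [325.1 304.4] 56 [0.4423 0.3282]
pos [0.5258 0.4536 0.2173] yaw 53.34 tilt 0.07 shift cm [ 0.19 -0.49 -0.27] turn 0.04
[-0.63  0.8  -0.32  1.32  0.26  1.06 -1.62]
```

View pics/w5.png

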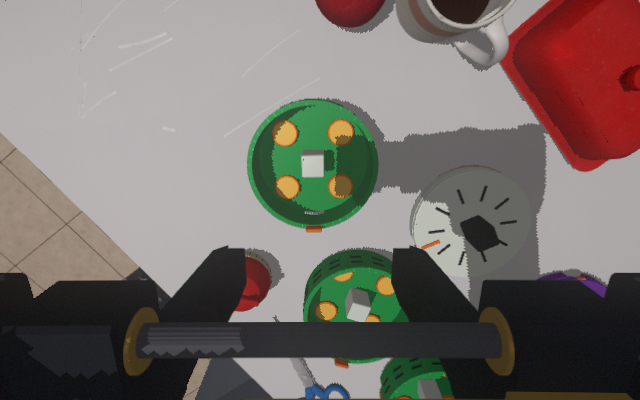

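Tray A's post is at (312,165) and its key at (313,229), aligned with the tool; the fruit is on the diagonals, clear of the fingers. Egg timer at (255,282).

Request:
step_arm([
  [0.65,-0.6,4,0,0,0,-0.2],
  [0,0,4,0,0,0,-0.2],
  [0,0,4,0,0,0,-0.2],
  [0,0,4,0,0,0,-0.2],
  [0,0,3,0,0,0,-0.2],
  [0,0,1.5,0,0,0,-0.2],
  [0,0,0,0,0,0,-0.2],
])

```text
clock: 16.25
tool_pos: [0.5247, 0.4623, 0.0122]
eef_rot: [0.893, 0.45, -0.001, 0.0]
contact_force: [0.0, -0.4, -0.3]
opening: 0.605
finger_force: 0.0
```

Request:
step_arm([
  [0,0,0.7,0,0,0,-0.2],
  [0,0,0.6,0,0,0,-0.2],
  [0,0,0,0,0,0,-0.2],
  [0,0,0,0,0,0,1],
  [0,0,0,0,0,0,1],
  [0,0,0,0,0,0,1],
  [0,0,0,0,0,0,1],
  [0,0,0,0,0,0,1],
])

```text
clock: 17.25
tool_pos: [0.5252, 0.4628, 0.0001]
eef_rot: [0.893, 0.45, 0.0, -0.0]
contact_force: [0.0, 0.4, 0.7]
opening: 0.269
finger_force: 30.0
```

Request:
step_arm([
  [0,0,-1,0,0,0,1],
  [0,0,-3,0,0,0,1],
  [0,0,-4,0,0,0,1],
  [0,0,-4,0,0,0,1],
  [0,0,-4,0,0,0,1],
  [0,0,-4,0,0,0,1],
  [0,0,0,0,0,0,1],
])

```text
clock: 18.12
tool_pos: [0.5267, 0.4644, 0.2039]
eef_rot: [0.893, 0.45, 0.004, -0.001]
contact_force: [0.0, 0.8, -2.9]
opening: 0.269
finger_force: 30.0
```

```bash
python3 - <<'E'
from h import *
p=snap("top");g=p["pixels"];H=p["hsv"]
cs=cv2.HoughCircles(cv2.GaussianBlur(cv2.cvtColor(g,cv2.COLOR_RGB2GRAY),(3,3),0)[110:210,370:480],cv2.HOUGH_GRADIENT,1,3,param1=80,param2=15,minRadius=20,maxRadius=30)
for c in (cs[0][:5] if cs is not None else []):print("circ",c,ray(p,[c[0]+370,c[1]+110],.06).round(4))
roi=np.zeros(H.shape[:2],bool);roi[110:190,380:470]=1
for c,s,m in blobs((H[...,2]<130)&roi,300):
    e=cv2.fitEllipse(cv2.convexHull(np.argwhere(m)[:,::-1].astype(np.float32)));print("dark",e,ray(p,e[0],.06).round(4))
for c,s,m in blobs(hm(p,0,20,110,70)&roi,3):print("key",c,s,ray(p,c,.066).round(4))
s=r.get_state();print(s["contact_force"],s["opening"])
go((.603,-.079,.2),-10.9)
E
```

```text
circ [50.5 48.5 22.4] [[ 0.6013 -0.0761  0.06  ]]
circ [46.5 51.5 28.2] [[ 0.5935 -0.0655  0.06  ]]
circ [43.5 50.5 24.9] [[ 0.5962 -0.0578  0.06  ]]
circ [49.5 45.5 24.8] [[ 0.6091 -0.0737  0.06  ]]
circ [54.5 49.5 23.9] [[ 0.5985 -0.0864  0.06  ]]
dark ((420.900634765625, 158.709716796875), (45.36830520629883, 46.43251419067383), 128.88552856445312) [[ 0.6007 -0.0771  0.06  ]]
key [418.375 182.375] [416 182   5   2   8] [[ 0.5385 -0.0672  0.066 ]]
[ 0.06634645 -0.6596924  -2.68815526] 0.27091416456271716
pos [0.5255 0.4629 0.2011] yaw 53.45 tilt 0.13 shift cm [-38.92  38.5    0.05] turn 64.35
```

Request:
step_arm([
  [-2,2.5,0,0,0,0,1],
  [-3.4,4.3,0,0,0,0,1],
  [-3.7,4.8,0,0,0,0,1],
  [-3.7,4.8,0,0,0,0,1],
  [-3.7,4.8,0,0,0,0,1],
  [-3.4,4.3,0,0,0,0,1],
  [-2,2.5,0,0,0,0,1],
])

```text
clock: 19.05
tool_pos: [0.6189, 0.1146, 0.1974]
eef_rot: [0.894, 0.448, -0.003, 0.001]
contact_force: [0.3, 0.6, -2.8]
opening: 0.269
finger_force: 30.0
```

Request:
step_arm([
  [0,0,0,0,0,8,1],
  [0,0,0,0,0,8,1],
  [0,0,0,0,0,8,1],
  [0,0,0,0,0,8,1],
  [0,0,0,0,0,8,1],
  [0,0,0,0,0,8,1],
  [0,0,0,0,0,8,1],
  [0,0,0,0,0,8,1],
])

```text
clock: 20.05
tool_pos: [0.6179, 0.1195, 0.1975]
eef_rot: [0.996, -0.094, -0.002, 0.001]
contact_force: [-0.5, 0.4, -2.8]
opening: 0.272
finger_force: 29.9
```

Request:
step_arm([
  [0,0,0,0,0,0,1],
  [0,0,0,0,0,0,1],
])

```text
clock: 20.3
tool_pos: [0.6188, 0.1198, 0.1988]
eef_rot: [0.996, -0.091, -0.001, 0.0]
contact_force: [-0.3, -0.1, -2.1]
opening: 0.271
finger_force: 30.0
```

```bash
python3 - <<'E'
from h import *
p=snap("wrist");cv2.imwrite("pics/w6.png",p["pixels"][:,:,::-1])
go((.603,-.079,.2),-10.9)
print(proj(p,[[.603,-.079,.06],[.5405,-.067,.06]]).round(1))
E
```

```text
pos [0.6191 0.1198 0.1991] yaw -10.44 tilt 0.09 shift cm [ 2.02 19.84 -0.08] turn 0.46
[[537.4 159.1]
 [523.6 224.2]]
```

View pics/w6.png

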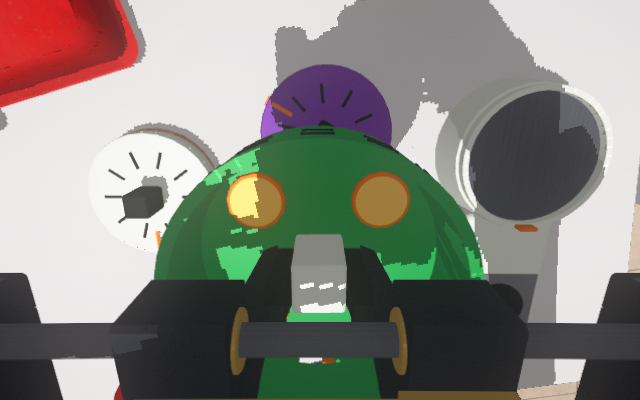

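Dryer mouth is at about (538,155) with its key at (525,228), both clear of the held tray.

```bash
python3 - <<'E'
from h import *
p=snap("wrist");H=p["hsv"]
roi=np.zeros(H.shape[:2],bool);roi[70:222,465:612]=1
V=cv2.medianBlur(H[...,2],5)
for th in(100,120):
  for c,s,m in blobs((V<th)&roi,3000):
    pts=cv2.convexHull(np.argwhere(m)[:,::-1].astype(np.float32)).reshape(-1,2)
    W=ray(p,pts,.06)[:,:2];(cx,cy),rad=cv2.minEnclosingCircle(W.astype(np.float32))
    A=np.c_[2*W,np.ones(len(W))];s_=np.linalg.lstsq(A,(W**2).sum(1),rcond=None)[0];C=s_[:2]
    e=cv2.fitEllipse(pts);print(th,s,"fit",C.round(4),np.sqrt(s_[2]+C@C).round(4),"enc",round(cx,4),round(cy,4),round(rad,4),ray(p,e[0],.06).round(4))
roi[:]=0;roi[215:245,500:550]=1
for c,s,m in blobs(hm(p,0,20,110,60)&roi,6):
    print("key",c,s,ray(p,c,.065).round(4)); k=ray(p,c,.065)[0][:2]
    print("yaw",np.degrees(np.arctan2(C[1]-k[1],C[0]-k[0])).round(2),np.linalg.norm(C-k).round(4))
E
```

```text
100 [  470    91   128   129 11817] fit [ 0.603  -0.0736] 0.0575 enc 0.6042 -0.073 0.0595 [[ 0.6063 -0.0745  0.06  ]]
120 [  469    90   131   131 13099] fit [ 0.6035 -0.0747] 0.0585 enc 0.6042 -0.0732 0.0599 [[ 0.6069 -0.0757  0.06  ]]
key [525.32653061 227.72108844] [514 224  24   8 147] [[ 0.5392 -0.0658  0.065 ]]
yaw -7.87 0.0649
```

Request:
step_arm([
  [0.4,3,0,0,0,0,1],
  [0.4,4.5,0,0,0,0,1],
  [0.4,4.7,0,0,0,0,1],
  [0.4,4.5,0,0,0,0,1],
  [0.4,3,0,0,0,0,1],
  [0,0,0,0,0,0,1],
])

```text
clock: 21.15
tool_pos: [0.6027, -0.0818, 0.1999]
eef_rot: [0.996, -0.095, -0.0, 0.001]
contact_force: [-0.1, 0.3, -2.0]
opening: 0.267
finger_force: 29.9
```

Request:
step_arm([
  [0,0,3.5,0,0,0,1],
  [0,0,4,0,0,0,1],
  [0,0,3,0,0,0,1],
  [0,0,1.4,0,0,0,1],
  [0,0,0,0,0,0,1],
  [0,0,0,0,0,0,1],
])

```text
clock: 21.9
tool_pos: [0.6045, -0.0771, 0.0822]
eef_rot: [0.996, -0.092, 0.001, -0.0]
contact_force: [-0.1, -0.1, -3.4]
opening: 0.271
finger_force: 30.0
```

```bash
python3 - <<'E'
from h import *
go((.6027,-.078,.054),-10.4);s=r.get_state();print(s["contact_force"],s["moment"])
E
```

```text
pos [ 0.6045 -0.0771  0.0822] yaw -10.52 tilt 0.15 shift cm [-0.16  0.12  2.82] turn -0.12
[-0.11337275 -0.11686314 -3.43613355] [ 0.03677145 -0.00237631 -0.05127808]
```

Request:
step_arm([
  [-0.15,0.1,0.7,0,0,0,1],
  [0,0,0.6,0,0,0,1],
  [0,0,0,0,0,0,1],
])

```text
clock: 22.28
tool_pos: [0.6012, -0.0781, 0.0675]
eef_rot: [0.996, -0.092, -0.001, 0.0]
contact_force: [0.8, 0.2, -2.4]
opening: 0.271
finger_force: 30.0
```

Request:
step_arm([
  [0,0,0.4,0,0,0,1],
  [0,0,0.3,0,0,0,1],
  [0,0,0,0,0,0,1],
])

```text
clock: 22.65
tool_pos: [0.6015, -0.078, 0.0606]
eef_rot: [0.996, -0.092, -0.0, 0.0]
contact_force: [-0.3, -0.1, -2.4]
opening: 0.267
finger_force: 30.0
```

Request:
step_arm([
  [0,0,0.3,0,0,0,1],
  [0,0,0.3,0,0,0,1],
  [0,0,0,0,0,0,1],
  [0,0,0,0,0,0,1],
])

```text
clock: 23.15
tool_pos: [0.6017, -0.0781, 0.0549]
eef_rot: [0.996, -0.092, 0.0, 0.0]
contact_force: [-0.8, -0.1, -2.0]
opening: 0.272
finger_force: 30.0
```

Request:
step_arm([
  [0,0,0.15,0,0,0,1],
  [0,0,0,0,0,0,1],
  [0,0,0,0,0,0,-0.2],
  [0,0,0,0,0,0,-0.2],
  [0,0,0,0,0,0,-0.2],
  [0,0,0,0,0,0,-0.2],
])

```text
clock: 23.9
tool_pos: [0.6016, -0.0781, 0.0534]
eef_rot: [0.996, -0.092, 0.0, 0.0]
contact_force: [-0.0, 0.6, 0.3]
opening: 0.605
finger_force: 0.0
```

Request:
step_arm([
  [0,0,-1.5,0,0,0,-0.2],
  [0,0,-3,0,0,0,-0.2],
  [0,0,-4,0,0,0,-0.2],
  [0,0,-4,0,0,0,-0.2],
  [0,0,-4,0,0,0,-0.2],
  [0,0,0,0,0,0,-0.2],
  [0,0,0,0,0,0,-0.2],
])

```text
clock: 24.78
tool_pos: [0.6011, -0.078, 0.2185]
eef_rot: [0.996, -0.092, -0.0, 0.0]
contact_force: [0.3, 0.5, -0.9]
opening: 0.599
finger_force: 0.0
```

```bash
cat >> h.py <<'E'
def near(p,X,zs,rad=60):
    """orange and white blobs around the projected world point X; each at heights zs"""
    H=p["hsv"];c0=proj(p,[X])[0];yy,xx=np.mgrid[:400,:640];n=np.hypot(xx-c0[0],yy-c0[1])<rad
    for c,s,m in blobs((H[...,1]<45)&(H[...,2]>110)&n,150):
        if s[4]<4000:
            b=ray(p,cv2.boxPoints(cv2.minAreaRect(np.argwhere(m)[:,::-1].astype(np.float32))),zs[0]);e=b[1]-b[0]
            print("white",c.round(1),s[4],ray(p,c,zs[0])[0][:2].round(4),np.linalg.norm(np.diff(b,axis=0),axis=1)[:2].round(4),"yaw90",(np.degrees(np.arctan2(e[1],e[0]))%90).round(1))
    for c,s,m in blobs(hm(p,2,16,150,70)&n,10):print("orange",c.round(1),s[4],ray(p,c,zs[1])[0][:2].round(4))
E
python3 - <<'E'
from h import *
p=snap("wrist")
near(p,[.602,-.078,.096],(.096,.11),130)
go((.461,.284,.22),32)
t=snap("top");near(t,[.461,.284,.042],(.042,.055),32);print();near(t,[.458,.109,.042],(.042,.055),32)
E
```

```text
white [318.4 182.1] 851 [ 0.6044 -0.0781] [0.0226 0.0292] yaw90 79.5
orange [286.7 144.1] 126 [ 0.644  -0.0593]
orange [349.8 144. ] 135 [ 0.6348 -0.1097]
orange [347.9 203.9] 114 [ 0.5844 -0.1002]
orange [288.4 205. ] 123 [ 0.5927 -0.0497]
orange [319. 236.] 45 [ 0.5594 -0.0703]
orange [318.9 257.6] 140 [ 0.5386 -0.0664]
pos [ 0.6007 -0.078   0.2178] yaw -10.54 tilt 0.11 shift cm [-20.36 -33.03  -0.2 ] turn -42.54
white [281.8 217.8] 912 [0.4509 0.2861] [0.1647 0.1659] yaw90 44.9

white [349.1 217.3] 1039 [0.4504 0.11  ] [0.1661 0.165 ] yaw90 89.5
```

Request:
step_arm([
  [-2.55,-4.1,0,0,0,0,-0.2],
  [-2.55,-4.1,0,0,0,0,-0.2],
  [-2.55,-4.1,0,0,0,0,-0.2],
  [-2.55,-4.1,0,0,0,0,-0.2],
  [-2.55,-4.1,0,0,0,0,-0.2],
  [-2.55,-4.1,0,0,0,0,-0.2],
  [-2.55,-4.1,0,0,0,0,-0.2],
  [-2.55,-4.1,0,0,0,0,-0.2],
])

```text
clock: 25.88
tool_pos: [0.4598, 0.2827, 0.2173]
eef_rot: [0.996, -0.092, -0.001, 0.001]
contact_force: [0.3, -0.5, -0.3]
opening: 0.602
finger_force: 0.0
```

Request:
step_arm([
  [0,0,0,0,0,-8.5,-0.2],
  [0,0,0,0,0,-8.5,-0.2],
  [0,0,0,0,0,-8.5,-0.2],
  [0,0,0,0,0,-8.5,-0.2],
  [0,0,0,0,0,-8.5,-0.2],
  [0,0,0,0,0,0,-0.2],
  [0,0,0,0,0,0,-0.2],
])

```text
clock: 26.75
tool_pos: [0.4608, 0.2815, 0.2178]
eef_rot: [0.962, 0.274, -0.001, 0.0]
contact_force: [0.5, 0.0, 0.0]
opening: 0.606
finger_force: 0.0
```

```bash
python3 - <<'E'
from h import *
p=snap("wrist")
near(p,[.461,.284,.042],(.042,.055),110)
go((.461,.284,.0),32)
E
```

```text
white [347.1 158. ] 502 [0.4887 0.2642] [0.0223 0.0227] yaw90 31.8
orange [348.5  71.1] 12 [0.5576 0.3093]
orange [371.6 123.1] 115 [0.5305 0.2652]
orange [316.8 125.6] 116 [0.5011 0.3083]
orange [371.4 176.5] 106 [0.4875 0.2355]
orange [319.  179.4] 104 [0.4573 0.2785]
orange [349.1 221.2] 84 [0.4357 0.228 ]
pos [0.4609 0.2815 0.218 ] yaw 31.84 tilt 0.06 shift cm [ 0.16 -0.21 21.8 ] turn -0.16
```

Tray B now stands about 3 cm from where the first view put it, so it was probably knocked. I'll re-centre and measure once more.

Request:
step_arm([
  [1.45,2.95,4,0,0,0,-0.2],
  [0,0,4,0,0,0,-0.2],
  [0,0,0,0,0,0,-0.2],
  [0,0,0,0,0,0,-0.2],
])

```text
clock: 27.3
tool_pos: [0.4893, 0.2653, 0.1395]
eef_rot: [0.961, 0.275, 0.001, -0.0]
contact_force: [-0.1, 0.5, -0.1]
opening: 0.602
finger_force: 0.0
```

```bash
python3 - <<'E'
from h import *
p=snap("wrist")
near(p,[.4887,.2642,.042],(.042,.055),150)
go((.4887,.2642,.0),32)
E
```

```text
white [319.3 195.1] 786 [0.489  0.2643] [0.0226 0.0248] yaw90 32.0
orange [334.4  71.5] 132 [0.574  0.3052]
orange [320.4  88.1] 14 [0.5597 0.3077]
orange [351.8 149.6] 176 [0.5353 0.2647]
orange [284.1 152.3] 166 [0.5068 0.3065]
orange [352.9 213.1] 152 [0.4939 0.236 ]
orange [288.8 216.1] 146 [0.4648 0.2777]
orange [444.1 259.9] 30 [0.4996 0.1494]
orange [323.  273.2] 164 [0.436  0.2274]
pos [0.4896 0.2656 0.1399] yaw 31.98 tilt 0.15 shift cm [-0.18  0.07 13.99] turn -0.02
```

Request:
step_arm([
  [-0.15,0.05,4,0,0,0,-0.2],
  [0,0,4,0,0,0,-0.2],
  [0,0,3,0,0,0,-0.2],
  [0,0,1.5,0,0,0,-0.2],
  [0,0,0.8,0,0,0,-0.2],
  [0,0,0.6,0,0,0,-0.2],
  [0,0,0,0,0,0,-0.2],
  [0,0,0,0,0,0,1],
])

```text
clock: 28.35
tool_pos: [0.4884, 0.2634, 0.0]
eef_rot: [0.961, 0.275, 0.001, -0.0]
contact_force: [-0.2, 0.2, 0.0]
opening: 0.51
finger_force: 0.0
```

Request:
step_arm([
  [0,0,0,0,0,0,1],
  [0,0,0,0,0,0,1],
  [0,0,0,0,0,0,1],
  [0,0,0,0,0,0,1],
  [0,0,0,0,0,0,1],
])

```text
clock: 28.98
tool_pos: [0.4881, 0.2633, -0.0004]
eef_rot: [0.961, 0.275, 0.0, -0.0]
contact_force: [0.1, -0.6, 4.1]
opening: 0.269
finger_force: 29.5
```

Request:
step_arm([
  [0,0,-1,0,0,0,1],
  [0,0,-3,0,0,0,1],
  [0,0,-4.5,0,0,0,1],
  [0,0,-4.5,0,0,0,1],
  [0,0,-4.5,0,0,0,1],
  [0,0,-4.5,0,0,0,1],
])

```text
clock: 29.72
tool_pos: [0.4873, 0.2624, 0.2209]
eef_rot: [0.961, 0.275, -0.001, 0.0]
contact_force: [0.3, 0.3, -1.8]
opening: 0.275
finger_force: 29.6
```

Request:
step_arm([
  [-1.06,3,0,0,0,0,1],
  [-1.06,4.5,0,0,0,0,1],
  [-1.06,5,0,0,0,0,1],
  [-1.06,5,0,0,0,0,1],
  [-1.06,5,0,0,0,0,1],
  [-1.06,5,0,0,0,0,1],
  [-1.06,4.5,0,0,0,0,1],
  [-1.06,3,0,0,0,0,1],
])

```text
clock: 30.72
tool_pos: [0.6008, -0.082, 0.219]
eef_rot: [0.962, 0.274, -0.001, 0.0]
contact_force: [-0.0, 0.4, -2.3]
opening: 0.271
finger_force: 29.6
```

Request:
step_arm([
  [0,0,0,0,0,8.5,1],
  [0,0,0,0,0,8.5,1],
  [0,0,0,0,0,8.5,1],
  [0,0,0,0,0,8.5,1],
  [0,0,0,0,0,8.5,1],
  [0,0,0,0,0,0,1],
  [0,0,0,0,0,0,1],
])

```text
clock: 31.6
tool_pos: [0.6008, -0.0786, 0.2193]
eef_rot: [0.996, -0.091, -0.0, 0.0]
contact_force: [1.0, -0.1, -2.0]
opening: 0.27
finger_force: 29.6
```

```bash
python3 - <<'E'
from h import *
go((.602,-.078,.0975),-10.5);print(r.get_state()["contact_force"],r.get_state()["opening"])
E
```

```text
pos [ 0.6008 -0.0786  0.2193] yaw -10.4 tilt 0.05 shift cm [ 0.11 -0.09 12.18] turn 0.1
[ 0.98784313 -0.07852842 -2.03471731] 0.2699012738907963
```

Descend to just above the key (would ride at about 0.108), then step down.

Request:
step_arm([
  [0.1,-0.1,4,0,0,0.1,1],
  [0,0,4,0,0,0,1],
  [0,0,2,0,0,0,1],
  [0,0,0.5,0,0,0,1],
  [0,0,0.3,0,0,0,1],
  [0,0,0,0,0,0,1],
])

```text
clock: 32.35
tool_pos: [0.6031, -0.078, 0.1123]
eef_rot: [0.996, -0.093, 0.001, -0.0]
contact_force: [-0.5, 0.1, -3.0]
opening: 0.271
finger_force: 29.6
```

Request:
step_arm([
  [0,0,0.3,0,0,0,1],
  [0,0,0.3,0,0,0,1],
  [0,0,0,0,0,0,1],
])

```text
clock: 32.72
tool_pos: [0.6023, -0.0778, 0.1053]
eef_rot: [0.996, -0.093, -0.0, 0.0]
contact_force: [-0.4, 0.4, -2.2]
opening: 0.273
finger_force: 29.6
```

Request:
step_arm([
  [0,0,0.4,0,0,0,1],
  [0,0,0.3,0,0,0,1],
  [0,0,0.1,0,0,0,1],
  [0,0,0,0,0,0,1],
])

```text
clock: 33.22
tool_pos: [0.6022, -0.0779, 0.0977]
eef_rot: [0.996, -0.093, -0.0, 0.0]
contact_force: [-2.1, 0.3, 2.3]
opening: 0.271
finger_force: 29.6
```

Request:
step_arm([
  [0,0,0,0,0,0,-0.2],
  [0,0,0,0,0,0,-0.2],
  [0,0,0,0,0,0,-0.2],
  [0,0,0,0,0,0,-0.2],
])

```text
clock: 33.72
tool_pos: [0.6026, -0.0779, 0.0974]
eef_rot: [0.996, -0.093, 0.0, 0.0]
contact_force: [0.6, 0.1, 0.0]
opening: 0.601
finger_force: 0.0
```

Request:
step_arm([
  [0,0,-1.5,0,0,0,-0.2],
  [0,0,-3,0,0,0,-0.2],
  [0,0,-4,0,0,0,-0.2],
  [0,0,-4,0,0,0,-0.2],
  [0,0,-2,0,0,0,-0.2],
  [0,0,0,0,0,0,-0.2],
  [0,0,0,0,0,0,-0.2],
])

```text
clock: 34.6
tool_pos: [0.6018, -0.0778, 0.2419]
eef_rot: [0.996, -0.093, -0.001, 0.0]
contact_force: [-0.7, -0.4, -0.9]
opening: 0.6
finger_force: 0.0
```

```bash
python3 - <<'E'
from h import *
p=snap("wrist")
near(p,[.602,-.078,.14],(.14,.155),130)
go((.458,.109,.22),54.2)
near(p,[.458,.109,.042],(.042,.055),70)
print(np.round(r.get_state()["q"],2))
E
```

```text
white [318.3 186.8] 988 [ 0.6064 -0.0781] [0.0227 0.03  ] yaw90 79.4
orange [351.4 145.9] 151 [ 0.6373 -0.1091]
orange [283.6 147.1] 140 [ 0.6457 -0.059 ]
orange [351.  207.3] 119 [ 0.5892 -0.1013]
orange [287.  210.4] 126 [ 0.5959 -0.0508]
orange [350.9 225.5] 13 [ 0.5738 -0.0989]
orange [319.3 244.5] 31 [ 0.5619 -0.0706]
orange [320.6 268. ] 170 [ 0.5403 -0.0678]
orange [304.9 313.5] 15 [ 0.4985 -0.0459]
orange [325.  318.8] 20 [ 0.4898 -0.0623]
pos [ 0.6016 -0.0778  0.2414] yaw -10.64 tilt 0.12 shift cm [-17.56 -15.71   2.18] turn -64.84
white [173.2 251.4] 1341 [0.5325 0.1119] [0.1353 0.0388] yaw90 7.6
white [196.  289.4] 176 [0.4773 0.1003] [0.0342 0.011 ] yaw90 45.5
white [258.5 310.2] 229 [0.4335 0.0315] [0.0501 0.0139] yaw90 57.7
orange [194.4 269. ] 12 [0.5112 0.0874]
[ 0.1   0.63 -0.08  1.59  0.06  0.92 -1.76]
```

Request:
step_arm([
  [-3.5,-3.1,0.4,0,0,0,-0.2],
  [-3.5,-3.1,0.4,0,0,0,-0.2],
  [-3.5,-3.1,0.4,0,0,0,-0.2],
  [-3.5,-3.1,0.4,0,0,0,-0.2],
  [-3.5,-3.1,0.4,0,0,0,-0.2],
  [0,0,0,0,0,-9.3,-0.2],
  [0,0,0,0,0,-9.3,-0.2],
  [0,0,0,0,0,-9.3,-0.2],
])

```text
clock: 35.65
tool_pos: [0.4583, 0.1068, 0.2215]
eef_rot: [0.988, 0.153, -0.001, 0.0]
contact_force: [0.3, -1.2, -0.5]
opening: 0.603
finger_force: 0.0
```

Request:
step_arm([
  [0,0,0,0,0,-9.3,-0.2],
  [0,0,0,0,0,-9.3,-0.2],
  [0,0,0,0,0,-9.3,-0.2],
  [0,0,0,0,0,-9.3,-0.2],
  [0,0,0,0,0,0,-0.2],
  [0,0,0,0,0,0,-0.2],
])

```text
clock: 36.4
tool_pos: [0.4588, 0.1066, 0.2219]
eef_rot: [0.89, 0.456, -0.001, -0.0]
contact_force: [-0.1, -0.3, 0.3]
opening: 0.6
finger_force: 0.0
```

```bash
python3 - <<'E'
from h import *
p=snap("wrist")
near(p,[.458,.109,.042],(.042,.055),110)
go((.458,.109,.0),54.2)
E
```

```text
white [315.9 166. ] 604 [0.46   0.1124] [0.0227 0.0276] yaw90 54.4
white [213.  189.2] 315 [0.3562 0.1558] [0.0113 0.0413] yaw90 65.8
orange [289.2 134.5] 98 [0.4589 0.1551]
orange [344.1 134.7] 111 [0.5022 0.1238]
orange [252.  171.4] 64 [0.4061 0.1476]
orange [291.1 186.6] 99 [0.4286 0.112 ]
orange [341.7 185.5] 89 [0.4713 0.0828]
orange [276.3 263.4] 276 [0.3624 0.0514]
pos [0.4589 0.1067 0.2221] yaw 54.33 tilt 0.05 shift cm [ 0.15 -0.2  22.21] turn 0.13
```

Request:
step_arm([
  [0.4,-0.25,4,0,0,0,-0.2],
  [0,0,4.5,0,0,0,-0.2],
  [0,0,4.5,0,0,0,-0.2],
  [0,0,4.5,0,0,0,-0.2],
  [0,0,2.5,0,0,0,-0.2],
  [0,0,1,0,0,0,-0.2],
  [0,0,0.6,0,0,0,-0.2],
  [0,0,0.5,0,0,0,-0.2],
])

```text
clock: 37.45
tool_pos: [0.46, 0.1117, 0.0019]
eef_rot: [0.889, 0.457, 0.001, 0.0]
contact_force: [0.6, 0.4, 0.1]
opening: 0.601
finger_force: 0.0
```

Request:
step_arm([
  [0,0,0,0,0,0,-0.2],
  [0,0,0,0,0,0,1],
  [0,0,0,0,0,0,1],
  [0,0,0,0,0,0,1],
  [0,0,0,0,0,0,1],
  [0,0,0,0,0,0,1],
])

```text
clock: 38.2
tool_pos: [0.4595, 0.1115, 0.0016]
eef_rot: [0.889, 0.458, 0.0, 0.0]
contact_force: [0.3, 0.1, 3.8]
opening: 0.272
finger_force: 30.0
```

Request:
step_arm([
  [0,0,-1,0,0,0,1],
  [0,0,-3,0,0,0,1],
  [0,0,-4.5,0,0,0,1],
  [0,0,-4.5,0,0,0,1],
  [0,0,-4.5,0,0,0,1],
  [0,0,-4.5,0,0,0,1],
  [0,0,-4,0,0,0,1],
  [0,0,0,0,0,0,1],
])

```text
clock: 39.2
tool_pos: [0.4606, 0.1118, 0.2641]
eef_rot: [0.889, 0.457, 0.003, 0.001]
contact_force: [-0.0, 0.2, -2.7]
opening: 0.272
finger_force: 30.0
```

Request:
step_arm([
  [-1.2,2.6,0,0,0,0,1],
  [-1.2,4,0,0,0,0,1],
  [-1.2,4.7,0,0,0,0,1],
  [-1.2,4.7,0,0,0,0,1],
  [-1.2,4,0,0,0,0,1],
  [-1.2,2.6,0,0,0,0,1],
  [0,0,0,0,0,-8.3,1],
  [0,0,0,0,0,-8.3,1],
])

```text
clock: 40.2
tool_pos: [0.5998, -0.0791, 0.259]
eef_rot: [0.813, 0.583, -0.002, -0.001]
contact_force: [0.0, -0.2, -2.4]
opening: 0.268
finger_force: 30.0
```

Request:
step_arm([
  [0,0,0,0,0,-8.4,1],
  [0,0,0,0,0,0,1],
  [0,0,0,0,0,0,1],
])

```text
clock: 40.58
tool_pos: [0.6007, -0.0786, 0.2604]
eef_rot: [0.77, 0.638, -0.001, -0.001]
contact_force: [0.5, -0.1, -1.6]
opening: 0.267
finger_force: 30.0
```

```bash
python3 - <<'E'
from h import *
go((.602,-.078,.1435),79.5);print(r.get_state()["contact_force"],r.get_state()["opening"])
E
```

```text
pos [ 0.6007 -0.0786  0.2604] yaw 79.32 tilt 0.12 shift cm [ 0.09  0.14 11.69] turn -0.18
[ 0.49270587 -0.0735853  -1.56494142] 0.26658302865942946
```

Request:
step_arm([
  [0.1,0.15,4,0,0,-0.2,1],
  [0,0,4,0,0,0,1],
  [0,0,1.7,0,0,0,1],
  [0,0,0.3,0,0,0,1],
  [0,0,0,0,0,0,1],
  [0,0,0.3,0,0,0,1],
  [0,0,0.3,0,0,0,1],
  [0,0,0,0,0,0,1],
])

```text
clock: 41.58
tool_pos: [0.603, -0.0779, 0.1555]
eef_rot: [0.768, 0.64, -0.0, 0.0]
contact_force: [-0.0, -0.7, -2.5]
opening: 0.27
finger_force: 30.0
```

Request:
step_arm([
  [0,0,0.3,0,0,0,1],
  [0,0,0.3,0,0,0,1],
  [0,0,0,0,0,0,1],
])

```text
clock: 41.95
tool_pos: [0.6028, -0.0778, 0.149]
eef_rot: [0.768, 0.641, -0.0, -0.0]
contact_force: [-0.2, -0.0, -2.0]
opening: 0.269
finger_force: 30.0
```

Request:
step_arm([
  [0,0,0.3,0,0,0,1],
  [0,0,0.3,0,0,0,1],
  [0,0,0,0,0,0,1],
])

```text
clock: 42.32
tool_pos: [0.6035, -0.0773, 0.1445]
eef_rot: [0.768, 0.641, 0.0, 0.0]
contact_force: [-1.5, 0.8, 5.6]
opening: 0.267
finger_force: 30.0
```

Request:
step_arm([
  [0,0,0,0,0,0,-0.2],
  [0,0,0,0,0,0,-0.2],
  [0,0,0,0,0,0,-0.2],
  [0,0,0,0,0,0,-0.2],
  [0,0,-1.5,0,0,0,-0.2],
  [0,0,-3,0,0,0,-0.2],
  [0,0,-4,0,0,0,-0.2],
  [0,0,-4,0,0,0,-0.2],
])

```text
clock: 43.32
tool_pos: [0.6031, -0.0776, 0.2707]
eef_rot: [0.768, 0.641, 0.0, 0.0]
contact_force: [1.1, 0.1, 0.3]
opening: 0.598
finger_force: 0.0
```

Request:
step_arm([
  [0,0,-2,0,0,0,-0.2],
  [0,0,0,0,0,0,-0.2],
  [0,0,0,0,0,0,-0.2],
])

```text
clock: 43.7
tool_pos: [0.6025, -0.0779, 0.2878]
eef_rot: [0.768, 0.641, -0.001, -0.0]
contact_force: [-0.5, 0.1, 0.0]
opening: 0.594
finger_force: 0.0
```

```bash
python3 - <<'E'
from h import *
p=snap("wrist");a=p["pixels"];s=snap("side")["pixels"]
cv2.imwrite("pics/c6.png",np.hstack([cv2.resize(a[40:340,160:480],(400,375)),cv2.resize(s[40:240,220:433],(400,375),interpolation=cv2.INTER_CUBIC)])[:,:,::-1])
near(p,[.602,-.078,.184],(.184,.198),130)
go((.626,.295,.22),79.05)
E
```

```text
white [319.1 188. ] 939 [ 0.604  -0.0751] [0.0229 0.0294] yaw90 79.7
orange [286.5 149.2] 160 [ 0.5858 -0.0366]
orange [353.1 149. ] 163 [ 0.6357 -0.0455]
orange [238.7 196.5] 139 [ 0.5407 -0.0668]
orange [287.5 212.3] 149 [ 0.5761 -0.0867]
orange [350.6 211.3] 139 [ 0.6263 -0.0949]
pos [ 0.6023 -0.0779  0.2873] yaw 79.66 tilt 0.13 shift cm [37.11 -4.35  6.72] turn 0.61
```

View pics/c6.png

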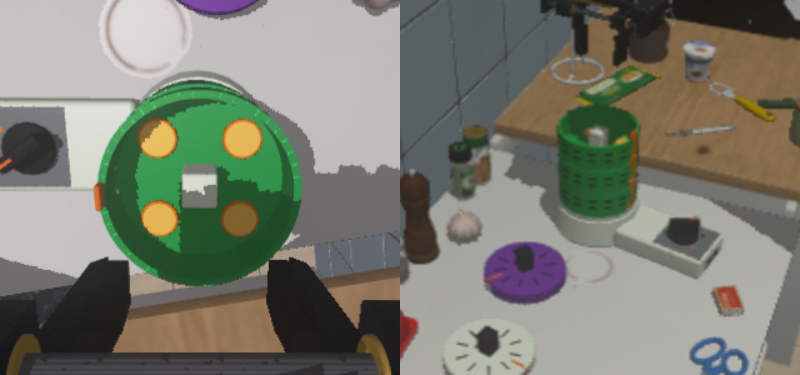

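The stack is straight, with all the stripes in line with the key. The lid is still on the mat.

Request:
step_arm([
  [4.6,-0.5,0,0,0,0,-0.2],
  [4.6,-0.5,0,0,0,0,-0.2],
  [4.6,-0.5,0.8,0,0,0,-0.2],
  [4.6,-0.5,1.2,0,0,0,-0.2],
  [4.6,-0.5,1.2,0,0,0,-0.2],
  [4.6,-0.5,1.2,0,0,0,-0.2],
  [4.6,-0.5,1.2,0,0,0,-0.2],
  [4.6,-0.5,1.2,0,0,0.6,-0.2],
])

```text
clock: 44.8
tool_pos: [0.6294, 0.2925, 0.2187]
eef_rot: [0.771, 0.636, -0.001, -0.0]
contact_force: [0.8, 0.3, 1.2]
opening: 0.604
finger_force: 0.0
```

Request:
step_arm([
  [0,0,0,0,0,0,-0.2],
  [0,0,0,0,0,0,-0.2],
])

```text
clock: 45.05
tool_pos: [0.6297, 0.2903, 0.2194]
eef_rot: [0.771, 0.636, -0.001, 0.0]
contact_force: [0.2, 0.3, 0.6]
opening: 0.601
finger_force: 0.0
```

```bash
python3 - <<'E'
from h import *
p=snap("wrist");H=p["hsv"];c0=proj(p,[[.626,.295,.062]])[0];print(c0)
yy,xx=np.mgrid[:400,:640];n=np.hypot(xx-c0[0],yy-c0[1])<60
for c,s,m in blobs((H[...,2]<70)&n,80):
    rc=cv2.minAreaRect(np.argwhere(m)[:,::-1].astype(np.float32));b=ray(p,cv2.boxPoints(rc),.062);e=b[1]-b[0];print("dark",c,s,ray(p,c,.055).round(4),np.linalg.norm(np.diff(b,axis=0),axis=1)[:2].round(3),np.degrees(np.arctan2(e[1],e[0]))%90)
n=np.hypot(xx-c0[0],yy-c0[1])<90
for c,s,m in blobs(hm(p,2,16,150,70)&n,10):print("orange",c.round(1),s[4],ray(p,c,.027)[0][:2].round(4))
g=cv2.cvtColor(cv2.GaussianBlur(p["pixels"],(3,3),0),cv2.COLOR_RGB2GRAY)
cs=cv2.HoughCircles(g,cv2.HOUGH_GRADIENT,1,60,param1=100,param2=22,minRadius=50,maxRadius=72)
for c in ([] if cs is None else cs[0][:6]):print("circ",c,ray(p,c[:2],.027).round(4))
go((.626,.295,.017),79.05)
E
```

```text
[313.19657063 171.93395408]
dark [312.55130168 167.65696784] [301 154  24  28 653] [[0.6258 0.2978 0.055 ]] [0.022 0.027] 79.10680059041772
orange [266.5 164. ] 60 [0.5762 0.3051]
circ [314.5 159.5  61.2] [[0.6279 0.3002 0.027 ]]
pos [0.6303 0.2894 0.2199] yaw 78.96 tilt 0.12 shift cm [ 0.51 -0.53 20.29] turn -0.09
```

Request:
step_arm([
  [0.55,-0.55,4,0,0,0,-0.2],
  [0,0,4.5,0,0,0,-0.2],
  [0,0,4.5,0,0,0,-0.2],
  [0,0,4,0,0,0,-0.2],
  [0,0,2,0,0,0,-0.2],
  [0,0,1,0,0,0,-0.2],
  [0,0,0.4,0,0,0,-0.2],
  [0,0,0,0,0,0,-0.2],
])

```text
clock: 46.1
tool_pos: [0.6262, 0.2983, 0.0175]
eef_rot: [0.771, 0.636, 0.001, 0.0]
contact_force: [0.3, -0.4, 0.5]
opening: 0.6
finger_force: 0.0
```

Request:
step_arm([
  [0,0,0,0,0,0,1],
  [0,0,0,0,0,0,1],
  [0,0,0,0,0,0,1],
  [0,0,0,0,0,0,1],
  [0,0,0,0,0,0,1],
])

```text
clock: 46.72
tool_pos: [0.6255, 0.298, 0.0167]
eef_rot: [0.771, 0.636, 0.0, 0.0]
contact_force: [-0.9, -0.2, 3.6]
opening: 0.274
finger_force: 30.0
```

Request:
step_arm([
  [0,0,-1,0,0,0,1],
  [0,0,-3,0,0,0,1],
  [0,0,-4.5,0,0,0,1],
  [0,0,-4.5,0,0,0,1],
  [0,0,-4.5,0,0,0,1],
  [0,0,-4.5,0,0,0,1],
  [0,0,-4,0,0,0,1],
  [0,0,-2.5,0,0,0,1],
])

```text
clock: 47.72
tool_pos: [0.6256, 0.2981, 0.3039]
eef_rot: [0.771, 0.636, 0.001, 0.0]
contact_force: [0.1, 0.0, -2.7]
opening: 0.267
finger_force: 30.0
```

Request:
step_arm([
  [-3,0.6,0,0,0,0,1],
  [-4.5,0.6,0,0,0,0,1],
  [-5.5,0.6,0,0,0,0,1],
  [-5.5,0.7,0,0,0,0,1],
  [-5.5,0.6,0,0,0,0,1],
  [-5.5,0.6,0,0,0,0,1],
  [-4.5,0.6,0,0,0,0,1],
  [-3,0.6,0,0,0,-0.5,1],
])

```text
clock: 48.72
tool_pos: [0.6023, -0.0781, 0.3013]
eef_rot: [0.769, 0.639, -0.001, 0.0]
contact_force: [0.4, 0.9, -3.3]
opening: 0.269
finger_force: 30.0
```

Request:
step_arm([
  [0,0,0,0,0,0,1],
  [0,0,0,0,0,0,1],
])

```text
clock: 48.98
tool_pos: [0.6031, -0.0733, 0.3015]
eef_rot: [0.768, 0.64, 0.0, -0.001]
contact_force: [1.2, 0.8, -2.2]
opening: 0.269
finger_force: 30.0
```

```bash
python3 - <<'E'
from h import *
go((.6035,-.0755,.1997),79.5);print(r.get_state()["contact_force"],r.get_state()["opening"])
E
```

```text
pos [ 0.6031 -0.0733  0.3015] yaw 79.62 tilt 0.07 shift cm [-0.22  0.09 10.18] turn 0.12
[ 1.18958651  0.75699468 -2.1568751 ] 0.2694752609201703
```

Request:
step_arm([
  [-0.2,0.1,4,0,0,0,1],
  [0,0,3,0,0,0,1],
  [0,0,1.4,0,0,0,1],
  [0,0,0.3,0,0,0,1],
  [0,0,0,0,0,0,1],
  [0,0,0.3,0,0,0,1],
  [0,0,0.3,0,0,0,1],
  [0,0,0,0,0,0,1],
])

```text
clock: 49.98
tool_pos: [0.6038, -0.077, 0.2084]
eef_rot: [0.769, 0.64, -0.0, 0.0]
contact_force: [0.6, 0.3, -2.9]
opening: 0.267
finger_force: 30.0
```

Request:
step_arm([
  [0,0,0.3,0,0,0,1],
  [0,0,0.3,0,0,0,1],
  [0,0,0,0,0,0,1],
])

```text
clock: 50.35
tool_pos: [0.6037, -0.0769, 0.202]
eef_rot: [0.769, 0.64, -0.0, -0.0]
contact_force: [-0.3, 0.4, -2.4]
opening: 0.267
finger_force: 30.0
```

Past the key top. Last 2 mm, then release and rise.

Request:
step_arm([
  [0,0,0.2,0,0,0,1],
  [0,0,0.1,0,0,0,1],
  [0,0,0,0,0,0,1],
])

```text
clock: 50.72
tool_pos: [0.6041, -0.0767, 0.1997]
eef_rot: [0.769, 0.64, 0.0, 0.0]
contact_force: [-0.4, 0.5, 0.1]
opening: 0.269
finger_force: 30.0
```

Request:
step_arm([
  [0,0,0,0,0,0,-0.2],
  [0,0,0,0,0,0,-0.2],
  [0,0,0,0,0,0,-0.2],
  [0,0,0,0,0,0,-0.2],
  [0,0,-1.5,0,0,0,-0.2],
  [0,0,-3,0,0,0,-0.2],
  [0,0,-4,0,0,0,-0.2],
  [0,0,-3,0,0,0,-0.2],
])

```text
clock: 51.72
tool_pos: [0.6045, -0.0765, 0.3174]
eef_rot: [0.768, 0.64, 0.001, 0.001]
contact_force: [0.0, -0.3, -0.5]
opening: 0.599
finger_force: 0.0
```

Request:
step_arm([
  [0,0,0,0,0,0,-0.2],
  [0,0,0,0,0,0,-0.2],
])

```text
clock: 51.98
tool_pos: [0.6034, -0.077, 0.3141]
eef_rot: [0.769, 0.64, -0.0, -0.0]
contact_force: [-0.7, -0.2, 0.3]
opening: 0.602
finger_force: 0.0
```

```bash
python3 - <<'E'
from h import *
p=snap("wrist");H=p["hsv"]
c0=proj(p,[[.603,-.078,.245]])[0]
yy,xx=np.mgrid[:400,:640];n=np.hypot(xx-c0[0],yy-c0[1])<45
for c,s,m in blobs((H[...,2]<60)&n,80):
    rc=cv2.minAreaRect(np.argwhere(m)[:,::-1].astype(np.float32));print("dark",c,s,ray(p,c,.235).round(4),rc)
near(p,[.603,-.078,.245],(.245,.21),130)
# knob from wrist
q=np.array([.603,-.078])-.165*np.array([np.cos(np.radians(-10.4)),np.sin(np.radians(-10.4))]);print("knob exp",q.round(4),proj(p,[[*q,.0735]]))
go((*q,.22),35)
cv2.imwrite("w_last.png",p["pixels"][:,:,::-1])
print(np.round(r.get_state()["q"],2))
E
```

```text
dark [319.37163814 200.79299104] [ 304  181   32   40 1227] [[ 0.6047 -0.0773  0.235 ]] ((319.5, 200.5), (39.0, 31.0), 90.0)
orange [240.1 192.9] 11 [ 0.5394 -0.0666]
orange [259.5 193.5] 104 [ 0.5552 -0.07  ]
knob exp [ 0.4407 -0.0482] [[181.96189486 160.43160341]]
pos [ 0.6032 -0.077   0.3135] yaw 79.56 tilt 0.12 shift cm [ -0.1  -16.48   9.38] turn 44.56
[ 0.38  0.62 -0.6   1.47  0.36  1.17 -0.46]
```

Request:
step_arm([
  [0,-4.1,0,0,0,0,-0.2],
  [0,-4.1,0,0,0,0,-0.2],
  [0,-4.1,0,0,0,0,-0.2],
  [0,-4.2,0,0,0,0,-0.2],
  [0,0,3,0,0,0,-0.2],
  [0,0,3,0,0,0,-0.2],
  [0,0,0,0,0,0,-0.2],
  [0,0,0,0,0,0,-0.2],
])

```text
clock: 53.02
tool_pos: [0.442, -0.0467, 0.2548]
eef_rot: [0.768, 0.64, 0.0, -0.0]
contact_force: [-0.3, 0.0, 1.2]
opening: 0.595
finger_force: 0.0
```

```bash
python3 - <<'E'
from h import *
p=snap("wrist");c=proj(p,[[.4407,-.0482,.0735]])[0].astype(int);print(c)
a=p["pixels"][max(c[1]-75,0):c[1]+75,c[0]-100:c[0]+100];a=(255*(cv2.resize(a,(800,600),interpolation=cv2.INTER_CUBIC)/255.)**.5).astype(np.uint8)
cv2.imwrite("pics/knob.png",a[:,:,::-1]);print("crop origin",c[0]-100,max(c[1]-75,0))
near(p,[.4407,-.0482,.0735],(.06,.0735),60)
go((.4407,-.0482,.22))
E
```

```text
[316 172]
crop origin 216 97
orange [291.8 149.2] 19 [ 0.4198 -0.0195]
orange [304. 180.] 45 [ 0.4258 -0.0539]
pos [ 0.4423 -0.0468  0.2551] yaw 79.56 tilt 0.07 shift cm [-0.17 -0.14  3.51] turn None
```

View pics/knob.png

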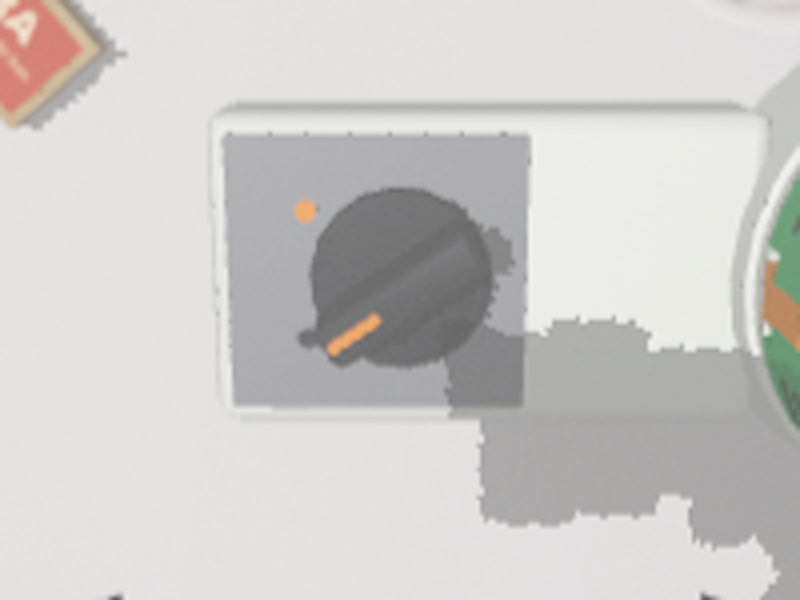

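The bar runs from (335,345) to (470,250) in the crop, about 34° above image-right, which puts it at yaw about 23.6°. The dot at (305,210) marks "on", reached clockwise. I'll grip with the camera turned away from the stack, at yaw about 203.6°.

Request:
step_arm([
  [0,0,0,0,0,-10.3,-0.2],
  [0,0,0,0,0,-10.3,-0.2],
  [0,0,0,0,0,-10.3,-0.2],
  [0,0,0,0,0,-10.3,-0.2],
  [0,0,0,0,0,-10.3,-0.2],
  [0,0,0,0,0,-10.3,-0.2],
])

```text
clock: 53.82
tool_pos: [0.4424, -0.047, 0.2554]
eef_rot: [0.328, 0.945, 0.0, 0.001]
contact_force: [-0.2, -0.5, 0.1]
opening: 0.603
finger_force: 0.0
```

```bash
python3 - <<'E'
from h import *
go((.4407,-.0482,.03),203.6);print(np.round(r.get_state()["q"],2))
E
```

```text
pos [ 0.4424 -0.047   0.2554] yaw 141.66 tilt 0.12 shift cm [ 0.11 -0.22 22.54] turn -61.94
[ 0.62  0.52 -0.94  2.01  0.55  0.88  0.27]
```

Request:
step_arm([
  [0,0,0,0,0,-10.3,-0.2],
  [0,0,0,0,0,-10.3,-0.2],
  [0,0,0,0,0,-10.3,-0.2],
  [0,0,0,0,0,-10.3,-0.2],
  [0,0,0,0,0,-10.3,-0.2],
  [0,0,0,0,0,-10.4,-0.2],
  [0,0,0,0,0,0,-0.2],
  [0,0,0,0,0,0,-0.2],
])

```text
clock: 54.82
tool_pos: [0.442, -0.047, 0.2549]
eef_rot: [-0.2, 0.98, -0.0, 0.0]
contact_force: [0.2, 0.3, -0.0]
opening: 0.603
finger_force: 0.0
```

```bash
python3 - <<'E'
from h import *
p=snap("wrist");H=p["hsv"];c0=proj(p,[[.4407,-.0482,.0475]])[0];print(c0,p["hsv"][int(c0[1]),int(c0[0])])
yy,xx=np.mgrid[:400,:640];n=np.hypot(xx-c0[0],yy-c0[1])<38
g=cv2.cvtColor(cv2.GaussianBlur(p["pixels"],(3,3),0),cv2.COLOR_RGB2GRAY)[int(c0[1])-50:int(c0[1])+50,int(c0[0])-50:int(c0[0])+50]
cs=cv2.HoughCircles(g,cv2.HOUGH_GRADIENT,1,20,param1=60,param2=10,minRadius=18,maxRadius=28)
for c in ([] if cs is None else cs[0][:3]):print("circ",c,ray(p,[c[0]+int(c0[0])-50,c[1]+int(c0[1])-50],.0475).round(4))
for c,s,m in blobs(hm(p,2,18,130,60)&n,6):
    b=ray(p,cv2.boxPoints(cv2.minAreaRect(np.argwhere(m)[:,::-1].astype(np.float32))),.0735)
    e=max([b[1]-b[0],b[2]-b[1]],key=np.linalg.norm);print("or",c,s[4],ray(p,c,.0735).round(4),np.degrees(np.arctan2(e[1],e[0]))%180)
go((.4407,-.0482,.03),203.6);print(np.round(r.get_state()["q"],2))
E
```

```text
[317.80425666 162.7044678 ] [160  17  45]
circ [50.5 48.5 22.4] [[ 0.4385 -0.0495  0.0475]]
circ [73.5 37.5 27.4] [[ 0.4172 -0.0309  0.0475]]
circ [27.5 41.5 22.9] [[ 0.4413 -0.0761  0.0475]]
or [318.31578947 153.05263158] 57 [[ 0.4262 -0.0537  0.0735]] 23.19110160292657
or [345.71428571 149.61904762] 21 [[ 0.4119 -0.0292  0.0735]] 68.8152040348916
pos [ 0.4419 -0.047   0.2548] yaw -156.91 tilt 0.05 shift cm [ 0.17 -0.04 22.48] turn -0.51
[ 0.76  0.65 -1.24  2.01  0.73  1.03  1.13]
```

Request:
step_arm([
  [0.2,0,4,0,0,0,-0.4],
  [0,0,4,0,0,0,-0.4],
  [0,0,4,0,0,0,-0.4],
  [0,0,4,0,0,0,-0.4],
  [0,0,3,0,0,0,-0.4],
  [0,0,1.5,0,0,0,-0.4],
  [0,0,0,0,0,0,-0.4],
])

```text
clock: 55.75
tool_pos: [0.4396, -0.0478, 0.0488]
eef_rot: [-0.201, 0.98, -0.0, -0.001]
contact_force: [-0.2, -0.1, 0.5]
opening: 0.7
finger_force: 0.0
```

Request:
step_arm([
  [0,0,0.5,0,0,0,-0.4],
  [0,0,0.5,0,0,0,-0.4],
  [0,0,0.5,0,0,0,-0.4],
  [0,0,0,0,0,0,-0.4],
])

```text
clock: 56.25
tool_pos: [0.4397, -0.0478, 0.0342]
eef_rot: [-0.201, 0.979, -0.0, -0.0]
contact_force: [1.1, 0.0, 0.5]
opening: 0.7
finger_force: 0.0
```

Request:
step_arm([
  [0,0,0,0,0,0,1],
  [0,0,0,0,0,0,1],
  [0,0,0,0,0,0,1],
  [0,0,0,0,0,0,1],
  [0,0,0,0,0,0,1],
  [0,0,0,0,0,0,1],
  [0,0,0,0,0,0,1],
])

```text
clock: 57.12
tool_pos: [0.4399, -0.0478, 0.0344]
eef_rot: [-0.202, 0.979, -0.0, 0.0]
contact_force: [0.3, -0.1, 1.2]
opening: 0.158
finger_force: 30.0
```

Request:
step_arm([
  [0,0,0,0,0,8,1],
  [0,0,0,0,0,8,1],
  [0,0,0,0,0,8,1],
  [0,0,0,0,0,8,1],
])

```text
clock: 57.62
tool_pos: [0.44, -0.0485, 0.0344]
eef_rot: [0.079, 0.997, -0.001, 0.0]
contact_force: [0.1, -1.9, 1.6]
opening: 0.152
finger_force: 30.0
```

Request:
step_arm([
  [0,0,0,0,0,8,1],
  [0,0,0,0,0,8,1],
  [0,0,0,0,0,8,1],
  [0,0,0,0,0,8,1],
  [0,0,0,0,0,5,1],
  [0,0,0,0,0,0,1],
  [0,0,0,0,0,0,1],
])

```text
clock: 58.5
tool_pos: [0.4396, -0.0492, 0.0344]
eef_rot: [0.388, 0.921, -0.001, 0.0]
contact_force: [0.1, -5.7, 4.0]
opening: 0.153
finger_force: 30.0
```

```bash
python3 - <<'E'
from h import *
go((.4407,-.0482,.03),134.4);s=r.get_state();print(np.round(s["moment"],2),np.round(s["contact_force"],1))
E
```

```text
pos [ 0.4396 -0.0492  0.0344] yaw 134.29 tilt 0.17 shift cm [-0.    0.15  0.44] turn -0.11
[-1.08 -0.07  0.12] [ 0.1 -5.7  4. ]
```

Request:
step_arm([
  [0,0,0,0,0,0,-0.4],
  [0,0,0,0,0,0,-0.4],
  [0,0,0,0,0,0,-0.4],
  [0,0,0,0,0,0,-0.4],
  [0,0,0,0,0,0,-0.4],
  [0,0,-2,0,0,0,-0.4],
  [0,0,-4,0,0,0,-0.4],
  [0,0,-5,0,0,0,-0.4],
])

```text
clock: 59.5
tool_pos: [0.4391, -0.0476, 0.1451]
eef_rot: [0.388, 0.922, -0.0, -0.001]
contact_force: [0.5, -0.8, -0.2]
opening: 0.694
finger_force: 0.0
```

Request:
step_arm([
  [0,0,-5,0,0,0,-0.4],
  [0,0,-5,0,0,0,-0.4],
  [0,0,-4,0,0,0,-0.4],
  [0,0,0,0,0,0,-0.4],
  [0,0,0,0,0,0,-0.4],
])

```text
clock: 60.12
tool_pos: [0.4391, -0.0482, 0.2836]
eef_rot: [0.389, 0.921, -0.001, -0.0]
contact_force: [-0.9, -0.2, -0.8]
opening: 0.702
finger_force: 0.0
```

```bash
python3 - <<'E'
from h import *
p=snap("wrist");H=p["hsv"];c0=proj(p,[[.4407,-.0482,.0735]])[0]
yy,xx=np.mgrid[:400,:640];n=np.hypot(xx-c0[0],yy-c0[1])<38
for c,s,m in blobs(hm(p,2,18,130,60)&n,6):
    b=ray(p,cv2.boxPoints(cv2.minAreaRect(np.argwhere(m)[:,::-1].astype(np.float32))),.0735)
    e=max([b[1]-b[0],b[2]-b[1]],key=np.linalg.norm);print("or",c,s[4],ray(p,c,.0735).round(4),np.degrees(np.arctan2(e[1],e[0]))%180)
go((.4407,-.0482,.25))
s=snap("side");c=proj(s,[[.603,-.078,.245]])[0];n=np.hypot(xx-c[0],yy-c[1])<25
for c1,st,m in blobs((s["hsv"][...,2]<60)&n,10):
    print("handle top row exp",c,"blob",c1,st)
for z in(.06,.25):print(proj(s,[[.603,-.078,z]]))
E
```

```text
or [317.95 131.1 ] 20 [[ 0.4132 -0.0216  0.0735]] 44.30880751308439
or [318. 151.] 45 [[ 0.4285 -0.0373  0.0735]] 134.33199742057096
pos [ 0.4389 -0.0482  0.2832] yaw 134.26 tilt 0.14 shift cm [-0.13  0.14  3.32] turn None
handle top row exp [325.65830198  91.2053866 ] blob [325.50980392  95.95098039] [321  90  10  13 102]
[[324.28010183 143.00114475]]
[[325.69874763  89.67572739]]
```

```bash
python3 -c "
from plant import r
print(r.finish_job())"
```

```text
the job is handed in; nothing more can be done
None
```

I handed the job in with three trays stacked flush on the dryer, the lid seated on top and the knob turned to on; the egg timer was left alone. The hand-in printed no verdict, so this rests on my last force and camera checks.

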